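# Load the tumbling barrel and lock its bayonet lid

### The arm

A 6-joint arm with a two-finger parallel gripper is mounted at the origin on the work surface. World frame = base frame: x ahead of the robot, y to its left, z up, the work surface at z = 0. Lengths are in m, angles in rad, forces in N, time in s.
With the tool pointing down it reaches from about 0.3 to 0.825 m from the base axis. Payload 5.4 kg.
Tool frame: the origin (TCP) lies at the centre of the arm's flange, where the gripper is bolted on; the fingertips stand 190 mm ahead of it and the grasp point (between the pads) lies 171 mm ahead of it; y points along the fingers, z is the direction in which the jaws open and shut, and the axes are right-handed (so a half turn about y gives the same grasp; the last joint's range is limited). The gripper opens to 92 mm and grips with 3 to 60 N. Pads are 20 mm wide; open, the fingers measure 128 mm over their backs; the gripper's body (75 mm by 189 mm) begins 69 mm behind the grasp point.
Start: joints at [-1.312, 0.158, 1.597, -0, 1.386, -0.21], TCP at [0.26, -0.513, 0.405] pointing down, gripper open.
Joint ranges: [-2.91, 2.91], [-0.94, 2.29], [0.18, 2.7], [-1.29, 4.43], [0.17, 2.64], [-3, 3]. Speed limits (rad/s): [2.57, 2.57, 3.14, 3.14, 3.14, 3.14].

### API

Orientations are given as a unit quaternion [w, x, y, z].
In Python, from workcell import sense, snapshot, get_calibration, sign_off gives the robot as it stands.
- The arm moves only by the shell command python3 -m inch 'ROWS'. ROWS is a JSON object of lists of equal length, an entry for each row: "slide": the shift along the tool's x, y, z in m, a list of three; "roll": the turn about the tool's y in rad; "gripper": the opening, from -1 (shut) to 1 (fully open), so that 0 is half open. In form: {"slide": [[x, y, z], ...], "roll": [roll, ...], "gripper": [gripper, ...]}. A call has 1 to 12 rows; each row shifts and turns the commanded pose from where the row before left it, along the tool's axes as they then stand; what a row does not reach is not made up. A row lasts 1/8 s, in which the tool goes at most 62.5 mm and 10.7 degrees, less where a joint would pass 70% of its speed; a pose out of reach is approached as far as the arm can. A call with a gripper value outside its range is refused whole. The fingers move at their own pace and stop on an object; the grip force is fixed at half the most. Time passes only in rows, so rows that do not move let the fingers close. It gives the time, the measured TCP pose, the force and the opening at its end, in the units of the state.
- sense(): the state, without advancing time (a new reading comes with each control period).
- snapshot(name): name is "side" or "top" or "wrist"; returns the picture (420x560x3 uint8, blue, green, red); there is no depth.
- get_calibration(name): a dict with "camera_matrix" (3x3 intrinsics, pixels), "xyz" and "rotation" of the camera in the world; the wrist camera has in their place "tool_from_camera" (4x4, takes a point from camera to tool coordinates, whose origin is the TCP and whose axes are the tool frame's). Camera axes: x right, y down, z forward; pixel columns grow to the right and rows downward; lengths in m; the calibration is good to about 2 mm. A picture is of the moment at which its call begins: read the wrist's pose just before it. get_calibration takes no time and is no camera call.
- sign_off(): hands the job in, once; it reports no verdict.
The state is a dict: "clock": time; "qpos": joint angles; "dq": joint speeds; "joint_torque": joint torques, N m; "position": TCP position; "tcp_rot": TCP orientation; "wrist_force": force on the tool from outside, world axes, zero at the start; "moment": the same for the moment, N m; "opening": finger opening in m.
Only numpy, scipy, OpenCV 4.12 (cv2) and the standard library are available. Lean on these libraries where they do the work, as an engineer would, in place of code of your own. Each camera call takes 0.05 s, during which the arm holds its last target.

### The job

Put the flanged aluminium hub into the deburring tumbler's barrel, then fit the barrel's lid: drop its cross pin through the two slots of the mouth and twist the grab bar clockwise, as you look at the lid, up to the stop, so that the ramps draw the lid down tight on its seal. Let go and leave the other things on the bench where they are.

Things in the scene. Friction and masses are not known exactly. Their poses are not given: they have to be found in the camera images.
- hub: The part to deburr: plain aluminium flanged hub, 90 mm tall, standing on its flange. Flange 56 mm diameter, 14 mm thick; above it a round stem 34 mm diameter; about 0.25 kg. Origin: centre of the flange's underside, z up the stem. (The dark sleeve, 50 mm diameter, 60 mm tall, no flange, and the flat bearing ring are not it.)
- hub_mid (a point): The middle of the hub, on its axis 45 mm above its underside; axes as hub.
- lid: The barrel's round aluminium plug lid, about 0.5 kg, standing on its spigot on the bench, bar upward. Brim 150 mm diameter, 8 mm thick; under it a spigot 86 mm diameter, 30 mm deep. Origin: centre of the brim's underside (30 mm above the bench at first); z up towards the bar; x along bar and pin. Half a turn makes no difference.
- bar (a point): Centre of the lid's straight steel grab bar, 42 mm above the lid's origin; axes as lid. The bar lies along x: 150 mm long, 16 mm wide, 16 mm high. It stands on two 14 mm posts 45 mm either side of the centre; between and outside them it is clear of the brim by 26 mm.
- pin (a point): Centre of the lid's round steel cross pin, 22 mm below the lid's origin; axes as lid. The pin runs through the spigot along x, parallel to the bar; 12 mm thick, its rounded ends stand out to 56 mm from the centre on both sides.
- mouth (a point): Centre of the barrel's mouth, in the top face of its steel rim plate. z points out of the barrel along its axis, leaning 35 degrees from vertical towards the robot's side; x points to one slot, the other is opposite. Hole 92 mm diameter, rim plate 8 mm thick, 166 mm outside. A rubber seal ring (121 to 139 mm diameter) stands 4 mm proud; the lid first rests on it, origin at z = 2 to 4 mm.
- slot (a point): Middle of one of the two pin slots in the mouth's edge, in the top face of the rim plate, 52.5 mm from the mouth's centre; axes as mouth. Each slot is 20 mm wide and reaches 59 mm from the mouth's centre. Before twisting, the lid's pin and bar must lie along the line of the slots.
- stop (a point): Under the rim plate where one pin end stops, 68 degrees from the slot, clockwise seen from outside (negative about z); axes as mouth. From 13 to 57 degrees greased ramps draw the lid down to z = 0 against the seal (2.8 N per mm), then they are level up to the stop. Takes up to about 0.5 N m and stays where left. Turning the other way is blocked.
- inside (a point): On the barrel's axis, 100 mm below the mouth; axes as mouth. The eight-sided barrel is 150 mm across inside, closed 190 mm below the mouth; what is let in slides to the bottom. It may start turned about its axis by up to 20 degrees either way; the geared drive then holds it (5 N m).
- tumbler: The tumbler's base, fixed: a 360 by 160 mm plate that carries barrel, drive, rear motor and a front switch box; origin on the bench near the plate's middle, x away from the robot's side, z up. The mouth's centre is at (-90, 0, 290) mm.
- bearing_ring: Bystander: flat steel bearing ring, 80 mm outside diameter, 22 mm high, lying on the bench; origin at the centre of its underside.
- sleeve: Bystander: plain dark steel sleeve, 50 mm diameter, 60 mm tall, open through; origin at the centre of its underside.
- spanner: Bystander: 200 mm spanner lying flat; origin under its middle, along x.
- hammer: Bystander: 260 mm hammer lying flat; origin under its middle, along x.
- grease_tin: Bystander: grey tin, 84 mm diameter, 95 mm tall; origin at the centre of its underside.
- oil_bottle: Bystander: white bottle, 60 mm diameter, 170 mm tall; origin at the centre of its underside.
Not all that is in view belongs to the job. Several things have the shape of the lid; the one meant has the colours described above.

How it is judged:
By the outcome, as a careful person would: the job done as asked, in the order asked, and still so for the second after the job is handed in, with the robot touching nothing.
It also fails if it takes over 67 s, if anything falls off the work surface, if the arm or the gripper's body presses on something with over 40 N, if the wrist force passes 120 N, or if a joint passes its speed limit or range.

## Working session

There is one attempt and no reset: what is moved stays moved. The work goes in short steps, Python scripts to look and compute and a shell command to move; the robot and the scene stay as the last step left them, time stands still between calls to the robot, and variables do not carry over. Pictures are saved under pics/ and viewed, and the job is handed in when it is done.

```bash
mkdir -p pics; ls
python3 - <<'E'
from workcell import *
import cv2,numpy as np
print(sense())
for n in("side","top","wrist"):
    im=snapshot(n); cv2.imwrite(f"pics/a_{n}.png",im); c=get_calibration(n)
    print(n,{k:np.round(v,4).tolist() for k,v in c.items()})
E
```

```text
pics
{'clock': 0.0, 'qpos': array([-1.31212989e+00,  1.59060964e-01,  1.59823127e+00,  2.87442776e-06,
        1.38617130e+00, -2.10095104e-01]), 'dq': array([-0.00096574,  0.00025961, -0.00071963, -0.00032373,  0.0005549 ,
       -0.0001589 ]), 'joint_torque': array([-5.92649230e-04, -3.85574341e+01, -3.22106302e+01,  7.01712957e-02,
        3.79319221e-02, -1.20725258e-04]), 'position': array([ 0.25968695, -0.51271155,  0.40371237]), 'tcp_rot': array([ 0.16420368, -0.16423381,  0.68843434, -0.68711176]), 'wrist_force': array([-0.06348852,  0.18262332,  0.85752027]), 'moment': array([ 0.00398743,  0.03476112, -0.01321114]), 'opening': 0.09205434417834477}
side {'camera_matrix': [[520.6736, 0.0, 284.0283], [0.0, 520.6736, 207.5963], [0.0, 0.0, 1.0]], 'xyz': [0.0612, 0.972, 1.0771], 'rotation': [0.0982, -0.1979, 0.8828, -0.4145]}
top {'camera_matrix': [[499.0723, 0.0, 273.8442], [0.0, 499.0723, 212.6715], [0.0, 0.0, 1.0]], 'xyz': [0.4212, -0.0002, 1.4127], 'rotation': [0.0326, -0.6977, 0.7148, -0.0344]}
wrist {'camera_matrix': [[377.2085, 0.0, 275.9954], [0.0, 377.2085, 210.1258], [0.0, 0.0, 1.0]], 'tool_from_camera': [[0.0008, 0.9658, 0.2593, -0.0726], [0.0001, -0.2593, 0.9658, 0.0197], [1.0, -0.0008, -0.0003, -0.0003], [0.0, 0.0, 0.0, 1.0]]}
```

View pics/a_side.png

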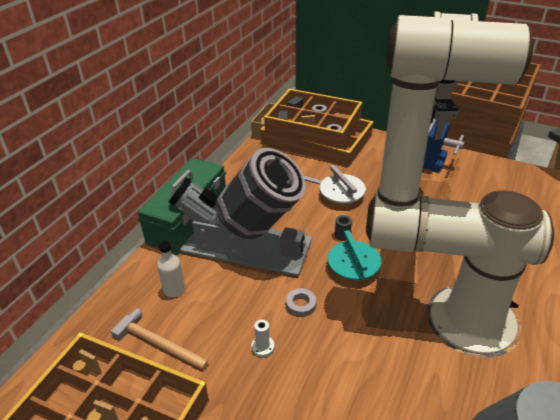

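View pics/a_top.png

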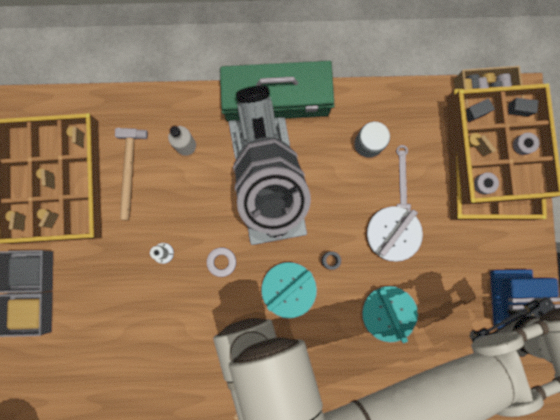

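View pics/a_wrist.png

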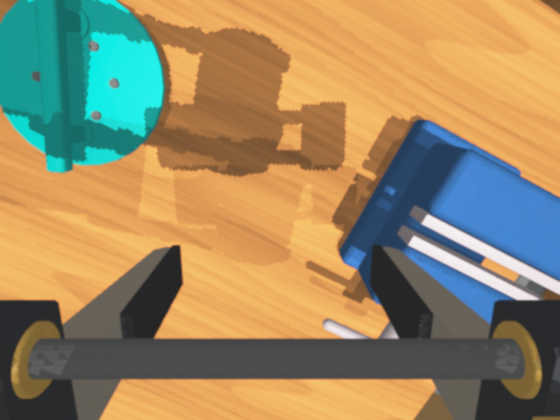

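Run:
```python
import cv2,numpy as np
t=cv2.imread("pics/a_top.png"); s=cv2.imread("pics/a_side.png")
f=lambda im,x,y,w,h,k: cv2.resize(im[y:y+h,x:x+w],None,fx=k,fy=k,interpolation=cv2.INTER_CUBIC)
cv2.imwrite("pics/c1.png",np.hstack([f(t,225,150,90,95,4.4)[:418],f(s,210,140,100,105,4)[:418]]))
cv2.imwrite("pics/c2.png",np.hstack([f(t,340,190,110,110,3.6),f(s,300,160,110,110,3.6)]))
```

```text
(no output)
```

View pics/c1.png

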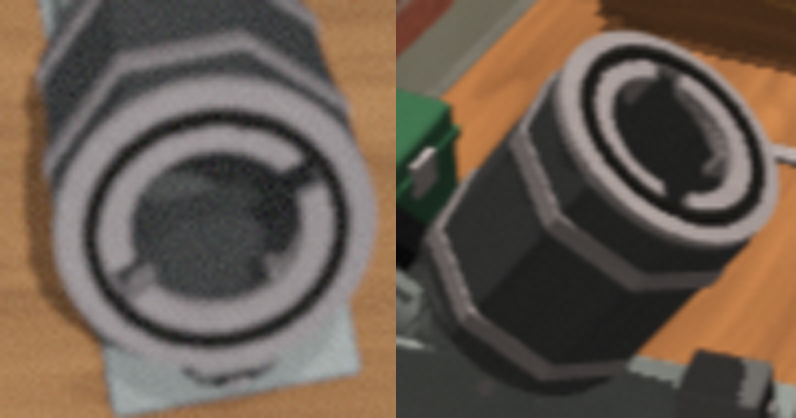

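View pics/c2.png

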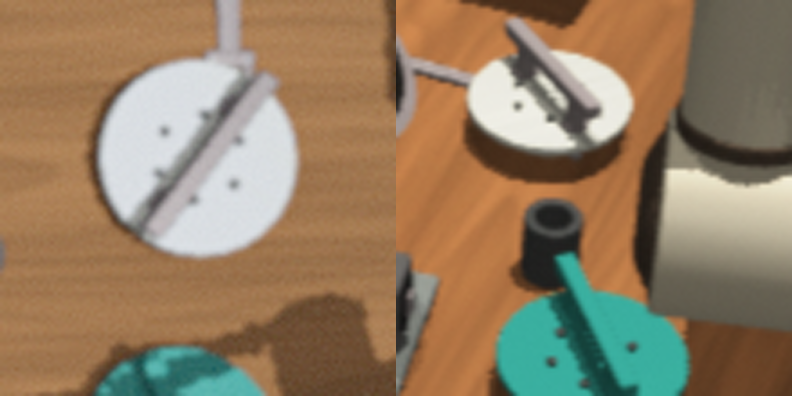

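```bash
cat > h.py <<'E'
import cv2,numpy as np
from scipy.spatial.transform import Rotation as R
from workcell import *
def q2R(q): return R.from_quat([q[1],q[2],q[3],q[0]]).as_matrix()
def cam(n,st=None):
    c=get_calibration(n);K=np.array(c["camera_matrix"])
    if n!="wrist": return K,q2R(c["rotation"]),np.array(c["xyz"])
    st=st or sense();T=np.array(c["tool_from_camera"]);Rt=q2R(st["tcp_rot"])
    return K,Rt@T[:3,:3],Rt@T[:3,3]+np.array(st["position"])
def ray(C,px):
    K,Rc,t=C;d=Rc@np.linalg.inv(K)@np.array([px[0],px[1],1.]);return t,d/np.linalg.norm(d)
def onz(C,px,z):
    o,d=ray(C,px);return o+d*(z-o[2])/d[2]
def onpl(C,px,p,n):
    o,d=ray(C,px);return o+d*((p-o)@n)/(d@n)
def proj(C,P):
    K,Rc,t=C;p=K@(Rc.T@(np.asarray(P)-t));return p[:2]/p[2]
def tri(C1,p1,C2,p2):
    o1,d1=ray(C1,p1);o2,d2=ray(C2,p2)
    A=np.array([d1,-d2]).T;s=np.linalg.lstsq(A,o2-o1,rcond=None)[0]
    a=o1+d1*s[0];b=o2+d2*s[1];return (a+b)/2,np.linalg.norm(a-b)
E
python3 - <<'E'
from h import *
ct,cs=cam("top"),cam("side")
t=cv2.imread("pics/a_top.png"); s=cv2.imread("pics/a_side.png")
# hsv-based light rim mask
for n,im,(x,y,w,h) in(("top",t,(225,150,90,95)),("side",s,(240,140,70,70))):
    c=im[y:y+h,x:x+w];c=cv2.resize(c,None,fx=4,fy=4,interpolation=cv2.INTER_CUBIC)
    hsv=cv2.cvtColor(c,cv2.COLOR_BGR2HSV)
    m=((hsv[...,1]<60)&(hsv[...,2]>105)).astype(np.uint8)*255
    cs_,hi=cv2.findContours(m,cv2.RETR_CCOMP,cv2.CHAIN_APPROX_NONE)
    for k in cs_:
        if len(k)<150: continue
        e=cv2.fitEllipse(k); print(n,len(k),np.round([x+e[0][0]/4-.4,y+e[0][1]/4-.4],2),np.round(np.array(e[1])/4,1),round(e[2]))
        cv2.drawContours(c,[k],-1,(0,0,255),1)
    cv2.imwrite(f"pics/m_{n}.png",c)
for n,im,C in(("top",t,ct),("side",s,cs)):
    hsv=cv2.cvtColor(im,cv2.COLOR_BGR2HSV);m=((hsv[...,1]<50)&(hsv[...,2]>150)).astype(np.uint8)
    _,_,st,ce=cv2.connectedComponentsWithStats(m)
    for a,b in zip(st,ce):
        if a[4]>100: print(n,a,np.round(b,1),np.round(onz(C,b,.038),3))
E
```

```text
top 527 [277.49 207.03] [31.1 45.7] 64
top 494 [269.83 196.61] [31.4 45.9] 64
top 953 [273.77 205.08] [73.6 78.3] 11
top 663 [273.67 201.52] [54.7 61.3] 77
top 647 [297.9  349.08] [152.2 383.6] 171
top 176 [238.16 160.23] [ 2.4 26.9] 35
side 357 [282.78 175.16] [23.1 35.3] 144
side 340 [275.23 171.84] [23.1 36.6] 141
side 796 [275.54 173.96] [43.6 67.5] 119
side 507 [278.74 173.41] [34.7 55.2] 134
top [     0      0    560    420 205978] [270.6 206.6] [0.569 0.004 0.038]
top [ 306   20  169   56 4211] [397.5  47.8] [ 1.016 -0.37   0.038]
top [507  20  24  27 228] [517.5  32.1] [ 1.055 -0.716  0.038]
top [ 170   25   58   56 1602] [193.6  57.4] [1.002 0.213 0.038]
top [ 30  28  44  34 628] [51.6 42.2] [1.056 0.618 0.038]
top [327  42  21  22 187] [337.9  52.9] [ 1.005 -0.199  0.038]
top [508  42  45  31 558] [531.7  57.8] [ 0.978 -0.751  0.038]
top [  49   44   93   40 1962] [97. 67.] [0.98  0.488 0.038]
top [361 122  29  28 662] [374.9 135.5] [ 0.763 -0.294  0.038]
top [169 126  21  21 224] [180.8 138.2] [0.768 0.251 0.038]
top [115 128  30  10 206] [127.7 132.4] [0.788 0.4   0.038]

[... 1289 characters left out ...]
38]
side [331 165  35  35 342] [352.7 183.5] [ 0.459 -0.367  0.038]
side [ 427  204   60   36 1321] [458.4 224.3] [ 0.103 -0.308  0.038]
side [374 206  46  27 954] [396.2 219. ] [ 0.278 -0.253  0.038]
side [528 221  16  25 185] [538.  236.3] [-0.117 -0.351  0.038]
side [158 255  22  16 216] [169.1 263.6] [0.796 0.197 0.038]
side [287 289  29  23 331] [300.8 299.8] [0.412 0.16  0.038]
side [434 289  18  13 148] [442.8 295.5] [ 0.084 -0.009  0.038]
side [112 309  29  25 212] [125.1 321.5] [0.779 0.409 0.038]
side [463 310  54  43 608] [499.2 336.7] [-0.066  0.063  0.038]
side [255 338  19  17 108] [267.1 348. ] [0.424 0.328 0.038]
side [517 383  33  37 774] [531.1 403.8] [-0.152  0.214  0.038]
```

Run:
```python
from h import *
ct,cs=cam("top"),cam("side")
print(tri(ct,(273.67,201.52),cs,(278.74,173.41)), onz(ct,(273.67,201.52),.29), onz(cs,(278.74,173.41),.29))
a=cv2.imread("pics/m_top.png");b=cv2.imread("pics/m_side.png")
b=cv2.copyMakeBorder(b,0,a.shape[0]-b.shape[0],0,0,0);cv2.imwrite("pics/m.png",np.hstack([a,b]))
# top base plate mask, yaw
```

```text
(array([ 0.55230964, -0.00492932,  0.28845156]), np.float64(0.0024416390614340126)) [ 0.55326684 -0.00446563  0.29      ] [ 0.55014261 -0.00330727  0.29      ]
```

View pics/m.png

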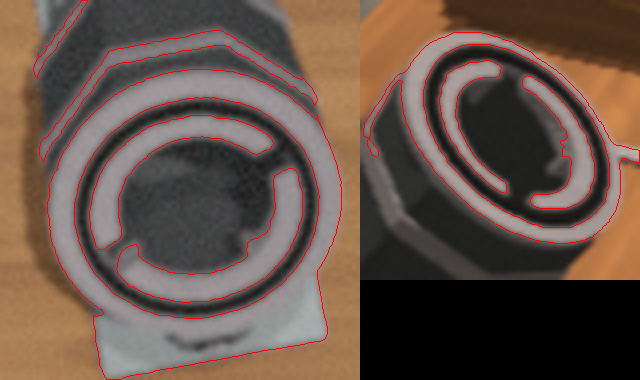

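Run:
```python
from h import *
ct,cs=cam("top"),cam("side")
f=lambda u,v,x0=225,y0=150:(x0+(u+.5)/4-.5,y0+(v+.5)/4-.5)
A,B=onz(ct,f(107,378),.008),onz(ct,f(326,341),.008); d=B-A;print("front edge",A,B,np.linalg.norm(d))
yaw=np.arctan2(d[0],-d[1]);print("yaw deg",np.degrees(yaw))
# edge goes -y ; x axis = perp
xa=np.array([np.cos(yaw),np.sin(yaw),0]);
M=np.array([.552,-.004,.290])
for yw in (yaw,):
    z=np.array([0,0,1])*np.cos(.6109)-xa*np.sin(.6109)
    eh=np.array([np.sin(yw),-np.cos(yw),0]) # to the right (-y)
    eu=np.cross(z,eh)
    print(z,eh,eu)
    for C,px in((ct,f(280,160)),(ct,f(118,247)),(cs,f(150,77,240,140)),(cs,f(158,192,240,140)),(cs,f(518-360,192,240,140))):
        p=onpl(C,px,M,z)-M;print(np.round([p@eh,p@eu],4),np.degrees(np.arctan2(p@eu,p@eh)))
# lid bar ends etc
t=cv2.imread("pics/a_top.png")
```

```text
front edge [0.46745796 0.06001874 0.008     ] [ 0.48971682 -0.09460608  0.008     ] 0.15621873632255368
yaw deg 8.191680511968086
[-0.56775238 -0.08173022  0.81913211] [ 0.14248521 -0.98979693  0.        ] [0.81077444 0.11671421 0.57360491]
[0.0512 0.0224] 23.64538335553688
[-0.0468 -0.0155] -161.7377475667038
[0.0443 0.0208] 25.1530971980585
[-0.0439 -0.02  ] -155.56042126261926
[-0.0439 -0.02  ] -155.56042126261926
```

Run:
```python
from h import *
t=cv2.imread("pics/a_top.png"); s=cv2.imread("pics/a_side.png")
f=lambda im,x,y,w,h,k: cv2.resize(im[y:y+h,x:x+w],None,fx=k,fy=k,interpolation=cv2.INTER_CUBIC)
cv2.imwrite("pics/c3.png",np.hstack([f(t,140,230,45,45,8),f(s,240,312,45,45,8)]))
print(np.round(q2R(sense()["tcp_rot"]),3))
```

```text
[[-0.892 -0.     0.452]
 [-0.452  0.001 -0.892]
 [-0.    -1.    -0.001]]
```

View pics/c3.png

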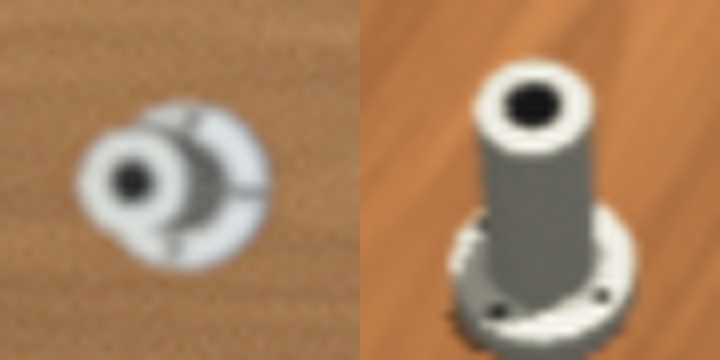

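Run:
```python
from h import *
ct,cs=cam("top"),cam("side")
print("hub",tri(ct,(156,252.2),cs,(261.1,324.6)),onz(ct,(156,252.2),.09),onz(cs,(261.1,324.6),.09),onz(ct,(162.8,252.7),.014))
g=lambda u,v,x,y:(x+(u+.5)/3.6-.5,y+(v+.5)/3.6-.5)
a=onz(ct,g(155,223,340,190),.08);b=onz(ct,g(266,80,340,190),.08)
a2=onz(cs,g(119,25,300,160),.08);b2=onz(cs,g(196,108,300,160),.08)
print("bar",a,b,(a+b)/2,np.linalg.norm(a-b),np.degrees(np.arctan2(*(b-a)[[1,0]])));print(a2,b2,(a2+b2)/2,np.linalg.norm(a2-b2),np.degrees(np.arctan2(*(b2-a2)[[1,0]])))
c=onz(ct,g(198,158,340,190),.038);print("brim",c)
```

```text
hub (array([0.44875043, 0.30857881, 0.08930309]), np.float64(0.00182933193735644)) [0.44957937 0.30878303 0.09      ] [0.4475973  0.30876914 0.09      ] [0.44935564 0.30755537 0.014     ]
bar [ 0.43676385 -0.29230576  0.08      ] [ 0.54096806 -0.37983673  0.08      ] [ 0.48886595 -0.33607125  0.08      ] 0.13608890266448193 -40.03007890066045
[ 0.53495166 -0.37326744  0.08      ] [ 0.42846433 -0.2844961   0.08      ] [ 0.481708   -0.32888177  0.08      ] 0.13863585961917985 140.1843031272181
brim [ 0.48604783 -0.33667378  0.038     ]
```

```bash
python3 -m inch '{"slide":[[-0.0356,0,-0.0481],[-0.0356,0,-0.0481],[-0.0356,0,-0.0481],[-0.0356,0,-0.0481],[-0.0356,0,-0.0481],[-0.0356,0,-0.0481],[-0.0356,0,-0.0481]],"roll":[0,0,0,0,0,0,0],"gripper":[1,1,1,1,1,1,1]}'
python3 -m inch '{"slide":[[-0.0363,0,-0.0388],[-0.0363,0,-0.0388],[-0.0363,0,-0.0388],[-0.0363,0,-0.0388],[-0.0363,0,-0.0388],[-0.0363,0,-0.0388],[-0.0363,0,-0.0388],[-0.0363,0,-0.0388],[0,0,0]],"roll":[0,0,0,0,0,0,0,0,0],"gripper":[0.6,0.6,0.6,0.6,0.6,0.6,0.6,0.6,0.6]}'
python3 - <<'E'
from h import *
s=sense();print(s["qpos"]);C=cam("wrist",s);im=snapshot("wrist");cv2.imwrite("pics/b1.png",im)
print(proj(C,[.4488,.3085,.09]))
t=R.from_matrix
Rt=q2R(s["tcp_rot"]);print(Rt.T@(np.array([.4488,.3085,.242])-s["position"]))
E
```

```text
clock: 1.02
position: [0.3297, -0.0982, 0.4046]
tcp_rot: [-0.164, 0.164, -0.688, 0.688]
wrist_force: [0.4, -0.8, 0.9]
opening: 0.0917
clock: 2.15
position: [0.4488, 0.3106, 0.4035]
tcp_rot: [0.165, -0.166, 0.688, -0.687]
wrist_force: [-0.1, -0.4, 0.0]
opening: 0.0735
[3.83785791e-01 8.43503834e-02 1.68027610e+00 4.92947520e-04
 1.37870878e+00 1.48191534e+00]
[279.10000219 203.04337083]
[0.00066969 0.16153778 0.00197843]
```

View pics/b1.png

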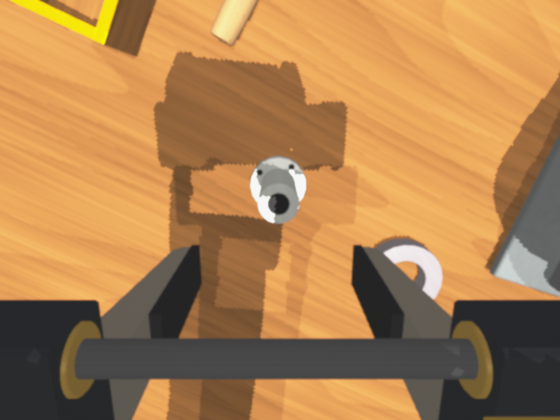

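```bash
python3 -m inch '{"slide":[[0.001,0.05,0.002],[0,0.05,0],[0,0.04,0],[0,0.0215,0],[0,0,0],[0,0,0],[0,0,0],[0,0,0]],"roll":[0,0,0,0,0,0,0,0],"gripper":[0.6,0.6,0.6,0.6,0.6,-1,-1,-1]}'
python3 -m inch '{"slide":[[0,0,0],[0,0,0]],"roll":[0,0],"gripper":[-1,-1]}'
```

```text
clock: 3.2
position: [0.4492, 0.306, 0.2443]
tcp_rot: [0.165, -0.164, 0.688, -0.688]
wrist_force: [0.1, -0.8, 0.6]
opening: 0.0454
clock: 3.45
position: [0.4488, 0.3062, 0.2436]
tcp_rot: [0.164, -0.164, 0.688, -0.688]
wrist_force: [-0.6, 1.3, 0.9]
opening: 0.0335
```

```bash
python3 -m inch '{"slide":[[0,-0.03,0],[0,-0.06,0],[0,-0.06,0],[0,-0.06,0],[0,-0.06,0],[0,-0.06,0],[-0.0097,-0.01,0.0536],[-0.0097,0,0.0536],[-0.0097,0,0.0536],[-0.0097,0,0.0536],[-0.0097,0,0.0536],[-0.0097,0,0.0536]],"roll":[0,0,0.163,0.163,0,0,0,0,0,0,0,0],"gripper":[-1,-1,-1,-1,-1,-1,-1,-1,-1,-1,-1,-1]}'
python3 -m inch '{"slide":[[0,0,0]],"roll":[0],"gripper":[-1]}'
python3 - <<'E'
from h import *
s=sense();Rt=q2R(s["tcp_rot"]);print(s["position"],s["opening"],s["qpos"],Rt[:,2],Rt.T@(np.array([.552,-.004,.4936])-s["position"]))
cv2.imwrite("pics/b2.png",np.hstack([snapshot("side")[60:300,150:430],snapshot("top")[100:340,180:460]]))
E
```

```text
clock: 4.95
position: [0.5525, -0.006, 0.5822]
tcp_rot: [0.05, -0.051, 0.705, -0.705]
wrist_force: [-0.3, 0.7, -3.0]
opening: 0.0336
clock: 5.08
position: [0.553, -0.0075, 0.5812]
tcp_rot: [-0.047, 0.05, -0.705, 0.706]
wrist_force: [-0.6, 0.2, -2.9]
opening: 0.0333
[ 0.55295819 -0.00753313  0.58123849] 0.03327147291463605 [-2.31866534e-01  5.15753320e-02  1.36991565e+00 -1.26306281e-03
  1.72333864e+00  1.20136714e+00] [ 1.36941087e-01 -9.90579194e-01 -4.02365452e-06] [ 0.00016127  0.08763959 -0.00363071]
```

View pics/b2.png

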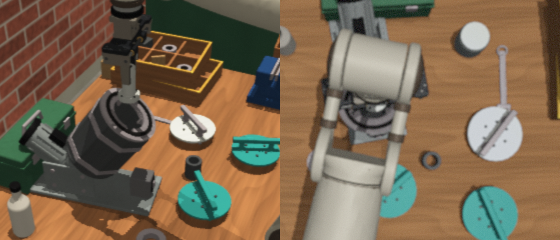

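```bash
python3 -m inch '{"slide":[[0,0.04,-0.004],[0,0.03,0],[0,0.0176,0],[0,0,0],[0,0,0],[0,0,0],[0,0,0]],"roll":[0,0,0,0,0,0,0],"gripper":[-1,-1,-1,-1,0,0,0]}'
python3 - <<'E'
from h import *
cv2.imwrite("pics/b3.png",cv2.resize(snapshot("side")[100:300,180:380],None,fx=3,fy=3))
E
```

```text
clock: 6.05
position: [0.5518, -0.0002, 0.497]
tcp_rot: [-0.051, 0.05, -0.705, 0.706]
wrist_force: [-0.3, -0.2, 0.4]
opening: 0.0458
```

View pics/b3.png

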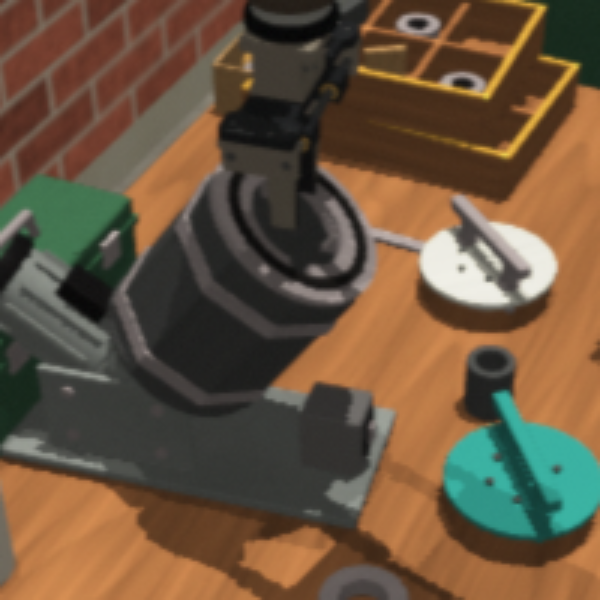

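```bash
python3 -m inch '{"slide":[[0,-0.04,0],[0.02,-0.045,0],[0.04,-0.04,0],[0.04,0,0],[0,0,0]],"roll":[0,0,0,0,0],"gripper":[0,0,0,0,0]}'
python3 - <<'E'
from h import *
s=sense();C=cam("wrist",s);im=snapshot("wrist");cv2.imwrite("pics/b4.png",im);print(proj(C,[.552,-.004,.29]),s["position"].tolist(),s["tcp_rot"].tolist())
E
```

```text
clock: 6.72
position: [0.4509, -0.0144, 0.6223]
tcp_rot: [-0.051, 0.049, -0.705, 0.706]
wrist_force: [1.1, 0.3, 0.5]
opening: 0.046
[280.66557425  71.86165656] [0.4509144670190524, -0.014407973795717649, 0.6223142368348149] [-0.05127378474459508, 0.04884985755569319, -0.7048295681954975, 0.7058328202996101]
```

View pics/b4.png

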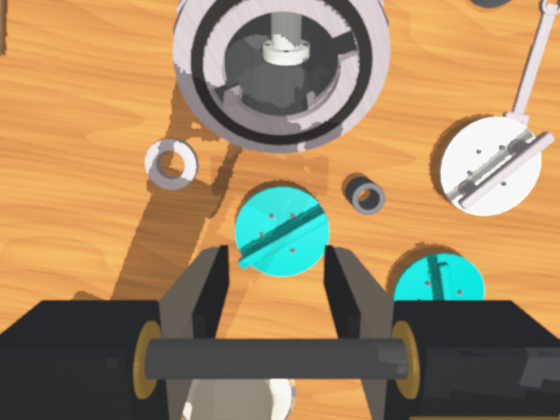

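Run:
```python
from h import *
im=cv2.imread("pics/b4.png");c=cv2.resize(im[0:160,165:400],None,fx=3.4,fy=3.4,interpolation=cv2.INTER_CUBIC)
cv2.imwrite("pics/b5.png",c)
```

```text
(no output)
```

View pics/b5.png

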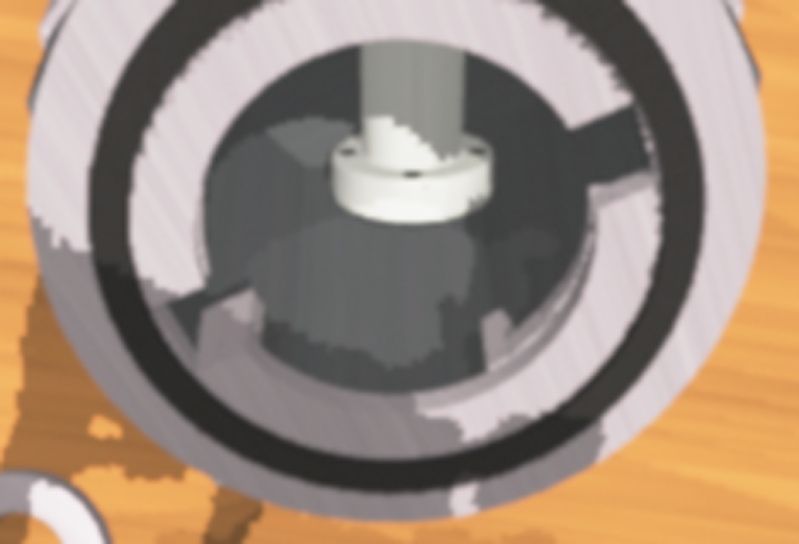

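```bash
cat > mm.py <<'E'
from h import *
def frame(yaw):
    xa=np.array([np.cos(yaw),np.sin(yaw),0]);z=np.array([0,0,1])*np.cos(np.radians(35))-xa*np.sin(np.radians(35))
    eh=np.array([np.sin(yaw),-np.cos(yaw),0]);return z,eh,np.cross(z,eh)
E
python3 - <<'E'
from mm import *
c=get_calibration("wrist");T=np.array(c["tool_from_camera"]);Rt=q2R([-0.05127378474459508, 0.04884985755569319, -0.7048295681954975, 0.7058328202996101]);p=np.array([0.4509144670190524, -0.014407973795717649, 0.6223142368348149])
C=(np.array(c["camera_matrix"]),Rt@T[:3,:3],Rt@T[:3,3]+p)
M=np.array([.552,-.004,.29]);z,eh,eu=frame(np.radians(8.2))
g=lambda u,v:(165+(u+.5)/3.4-.5,(v+.5)/3.4-.5)
def q(u,v,h=0):
    P=onpl(C,g(u,v),M+z*h,z)-M;return np.array([P@eh,P@eu])*1000
print("slots")
for a in((572,130),(633,105),(592,205),(655,175),(207,290),(163,305),(262,335),(205,368)):
    w=q(*a);print(a,np.round(w,1),round(np.hypot(*w),1),round(np.degrees(np.arctan2(w[1],w[0])),1))
def circ(pts,h):
    P=np.array([q(*a,h) for a in pts]);A=np.c_[2*P,np.ones(len(P))];s=np.linalg.lstsq(A,(P**2).sum(1),rcond=None)[0]
    print(np.round(s[:2],1),np.sqrt(s[2]+s[0]**2+s[1]**2).round(1))
print("outer");circ([(28,190),(70,325),(180,455),(280,505),(395,520),(500,507),(600,465),(700,355),(765,165),(757,230)],0)
print("seal outer top");circ([(89,200),(110,290),(150,360),(230,435),(395,493),(500,480),(600,420),(660,340),(704,200),(690,270)],4)
print("seal inner top");circ([(130,200),(395,462),(655,240),(160,300),(240,405),(560,415),(620,340)],4)
E
```

```text
slots
(572, 130) [37.8 26.7] 46.3 35.2
(633, 105) [50.1 31.9] 59.4 32.5
(592, 205) [44.2  9.7] 45.3 12.4
(655, 175) [57.2 16.6] 59.6 16.2
(207, 290) [-44.3 -11.3] 45.7 -165.7
(163, 305) [-55.2 -15.2] 57.3 -164.6
(262, 335) [-32.1 -23.5] 39.8 -143.8
(205, 368) [-47.  -32.9] 57.4 -145.0
outer
[ 0.5 -0.9] 82.3
seal outer top
[ -78.7 2329.3] 941.7
seal inner top
[ -77.4 2314.3] 814.8
```

```bash
cat > plan.py <<'E'
from mm import *
yaw=np.radians(8.2);z,eh,eu=frame(yaw);M=np.array([.552,-.004,.29])+.0005*eh-.0009*eu
a=np.radians(24.5);ux=np.cos(a)*eh+np.sin(a)*eu;Rm=np.array([ux,np.cross(z,ux),z]).T
th=np.arctan2(ux[1],ux[0])
E
python3 - <<'E'
from plan import *
from scipy.spatial.transform import Slerp
print("bar heading",np.degrees(th),"final bar",M+.045*z,"on seat bar",M+.042*z)
h=th;R0=np.array([[np.cos(h),np.sin(h),0],[-np.sin(h),np.cos(h),0],[0,0,1]]).T
sl=Slerp([0,1],R.from_matrix([R0,Rm]))
f=np.linspace(0,2*np.pi,120,endpoint=False)
P=[]
for zz in np.arange(-30,0,2.): P+= [[43*np.cos(t),43*np.sin(t),zz] for t in f]
for r in np.arange(45,76,3.): P+=[[r*np.cos(t),r*np.sin(t),0] for t in f]
for x in list(np.arange(43,54,2.))+[55]:
    rr=6 if x<52 else 4
    for s in(1,-1): P+=[[s*x,rr*np.cos(t),-22+rr*np.sin(t)] for t in f[::6]]
P=np.array(P)
def bad(Q):
    rho=np.hypot(Q[:,0],Q[:,1]);slot=(abs(Q[:,1])<10)&(rho<59)
    b=(Q[:,2]<0)&(Q[:,2]>-8)&(rho<83)&(rho>46)&~slot
    b|=(Q[:,2]<2.5)&(Q[:,2]>=0)&(rho>60.5)&(rho<69.5)
    b|=(Q[:,2]<=-8)&(rho>46)&(rho<83)&~slot&(Q[:,2]>-12)
    return b.any()
prev=np.array([0,0])
for k in np.linspace(0,1,11):
    Rl=Rm.T@sl(k).as_matrix();Q0=P@Rl.T
    best=None
    for X in np.arange(-12,13,1.5):
        for Y in np.arange(-4,40,1.5):
            # march down from 60
            zz=60
            while zz>2 and not bad(Q0+[X,Y,zz-1]): zz-=1
            bar=np.array([X,Y,zz])+Rl@[0,0,42]
            if best is None or zz<best[0]: best=(zz,X,Y,bar)
    w=M+Rm@best[3]/1000
    print(round(k,1),best[:3],"bar world",np.round(w,4),"mouth",np.round(best[3],1))
E
```

```text
bar heading -61.32893941819459 final bar [ 0.52579456 -0.00828143  0.32634562] on seat bar [ 0.5274977  -0.008036    0.32388817]
0.0 (42, np.float64(6.0), np.float64(21.5)) bar world [ 0.5449 -0.002   0.3785] mouth [16.  43.4 76.4]
0.1 (38, np.float64(9.0), np.float64(17.0)) bar world [ 0.543  -0.0069  0.3735] mouth [18.  37.  73.8]
0.2 (36, np.float64(-3.0), np.float64(9.5)) bar world [ 0.5309 -0.0007  0.3649] mouth [ 5.  27.5 73.1]
0.3 (32, np.float64(-1.5), np.float64(6.5)) bar world [ 0.5293 -0.0035  0.36  ] mouth [ 5.5 22.4 70.2]
0.4 (27, np.float64(1.5), np.float64(6.5)) bar world [ 0.531  -0.006   0.3561] mouth [ 7.5 20.3 66.2]
0.5 (23, np.float64(0.0), np.float64(5.0)) bar world [ 0.5291 -0.0055  0.351 ] mouth [ 5.  16.6 63.1]
0.6 (19, np.float64(0.0), np.float64(5.0)) bar world [ 0.529  -0.0055  0.3469] mouth [ 4.  14.3 59.8]
0.7 (15, np.float64(0.0), np.float64(3.5)) bar world [ 0.5279 -0.0063  0.3418] mouth [ 3.  10.5 56.3]
0.8 (11, np.float64(0.0), np.float64(0.5)) bar world [ 0.5259 -0.0079  0.3358] mouth [ 2.   5.2 52.7]
0.9 (7, np.float64(-1.5), np.float64(0.5)) bar world [ 0.5253 -0.0067  0.3309] mouth [-0.5  2.9 48.9]
1.0 (3, np.float64(-1.5), np.float64(-2.5)) bar world [ 0.5234 -0.0083  0.3247] mouth [-1.5 -2.5 45. ]
```

```bash
python3 -m inch '{"slide":[[0.0015,0,0.0536],[0.0015,0,0.0536],[0.0015,0,0.0536],[0.0015,0,0.0536],[0.0015,0,0.0536],[0.0015,0,0.0536]],"roll":[-0.177,-0.177,0,0,0,0],"gripper":[0,0,0,0,0,0]}'
```

```text
clock: 7.52
position: [0.5711, -0.3112, 0.6191]
tcp_rot: [0.172, -0.172, 0.686, -0.686]
wrist_force: [-0.5, -0.7, 0.6]
opening: 0.0461
```

```bash
python3 -m inch '{"slide":[[0,0.018,0],[0,0.018,0],[0,0.018,0],[0,0.018,0],[0,0.018,0],[0,0.018,0],[0,0.018,0],[0,0.018,0],[0,0.018,0],[0,0.018,0],[0,0.018,0],[0,0,0]],"roll":[-0.177,-0.177,-0.177,-0.177,-0.177,-0.177,-0.177,-0.177,-0.177,-0.177,-0.177,0],"gripper":[0,0,0,0,0,0,0,0,0,0,0,0]}'
python3 - <<'E'
from h import *
s=sense();C=cam("wrist",s);cv2.imwrite("pics/d1.png",snapshot("wrist"));Rt=q2R(s["tcp_rot"])
print(s["qpos"],np.degrees(np.arctan2(Rt[1,2],Rt[0,2])),Rt.T@(np.array([.487,-.335,.3])-s["position"]),proj(C,[.487,-.335,.08]))
E
```

```text
clock: 9.02
position: [0.5698, -0.309, 0.4194]
tcp_rot: [0.664, -0.663, 0.246, -0.243]
wrist_force: [0.2, -0.2, 0.5]
opening: 0.0461
[-6.83065107e-01  3.38849857e-01  1.35358864e+00  1.68422045e-04
  1.45425145e+00 -1.54794064e+00] 49.55256401523742 [-0.04554046  0.11966634 -0.07346151] [188.57815739 144.54069859]
```

View pics/d1.png

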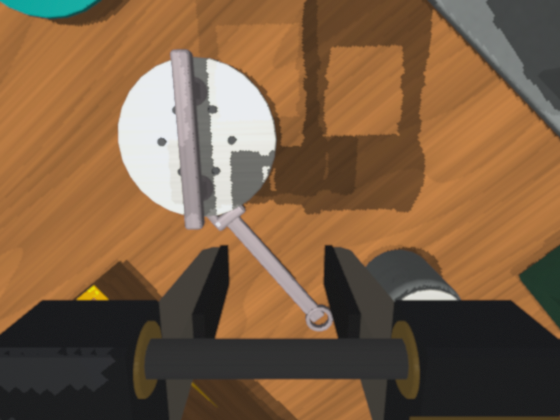

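Run:
```python
from h import *
s=sense();C=cam("wrist",s);im=cv2.imread("pics/d1.png")
cv2.imwrite("pics/d2.png",cv2.resize(im[40:240,110:290],None,fx=3,fy=3,interpolation=cv2.INTER_CUBIC))
hsv=cv2.cvtColor(im,cv2.COLOR_BGR2HSV)
a=onz(C,(181,52),.08);b=onz(C,(193.5,226.5),.08)
print(a,b,(a+b)/2,np.linalg.norm(a-b),np.degrees(np.arctan2(*(b-a)[[1,0]])))
print("brim",onz(C,(197,137),.038))
```

```text
[ 0.43133143 -0.2899719   0.08      ] [ 0.54259561 -0.38295027  0.08      ] [ 0.48696352 -0.33646109  0.08      ] 0.1449989503169384 -39.88395798870611
brim [ 0.48426312 -0.33466526  0.038     ]
```

View pics/d2.png

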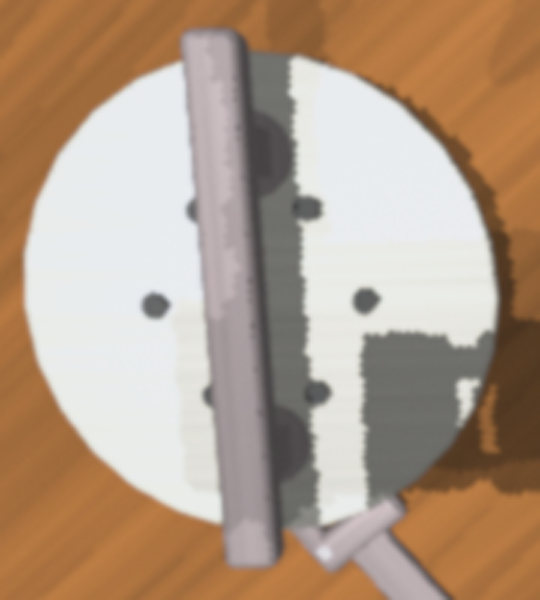

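```bash
python3 -m inch '{"slide":[[-0.0227,0,-0.0373],[-0.0227,0.03,-0.0374],[0,0.05,0],[0,0.05,0],[0,0.03,0],[0,0.0104,0],[0,0,0]],"roll":[0,0,0,0,0,0,0],"gripper":[0,0,0,0,0,0,0]}'
python3 - <<'E'
from h import *
s=sense();Rt=q2R(s["tcp_rot"]);print(Rt.T@(np.array([.4868,-.3365,.249])-s["position"]))
cv2.imwrite("pics/d3.png",snapshot("wrist"))
E
```

```text
clock: 9.95
position: [0.487, -0.337, 0.2529]
tcp_rot: [-0.663, 0.664, -0.244, 0.244]
wrist_force: [-0.1, 0.3, -0.1]
opening: 0.046
[-0.00046007  0.00388329  0.00030122]
```

View pics/d3.png

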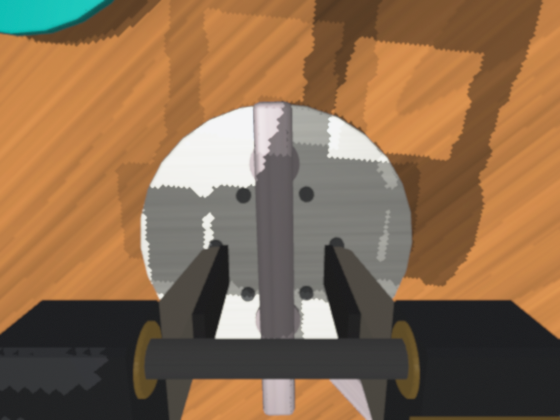

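```bash
python3 -m inch '{"slide":[[0,0.002,0],[0,0,0],[0,0,0],[0,0,0],[0,0,0],[0,-0.02,0],[0,-0.03,0],[0,-0.02,0]],"roll":[0,0,0,0,0,0,0,0],"gripper":[-1,-1,-1,-1,-1,-1,-1,-1]}'
python3 - <<'E'
from h import *
cv2.imwrite("pics/d4.png",np.hstack([snapshot("wrist")[:,80:460],cv2.resize(snapshot("side")[110:300,260:440],None,fx=2.2,fy=2.2)[:418].copy() if 0 else cv2.resize(snapshot("side")[110:300,260:440],(400,420))]))
s=sense();print(s["position"],s["wrist_force"],s["moment"],s["opening"])
E
```

```text
clock: 11.0
position: [0.4866, -0.3367, 0.322]
tcp_rot: [-0.664, 0.664, -0.243, 0.244]
wrist_force: [-0.5, 0.2, -5.1]
opening: 0.0156
[ 0.48711582 -0.33725278  0.3233803 ] [ 0.9342395  -0.17563544 -3.73153631] [-0.00259645 -0.09798521 -0.03244438] 0.01544138380819938
```

View pics/d4.png

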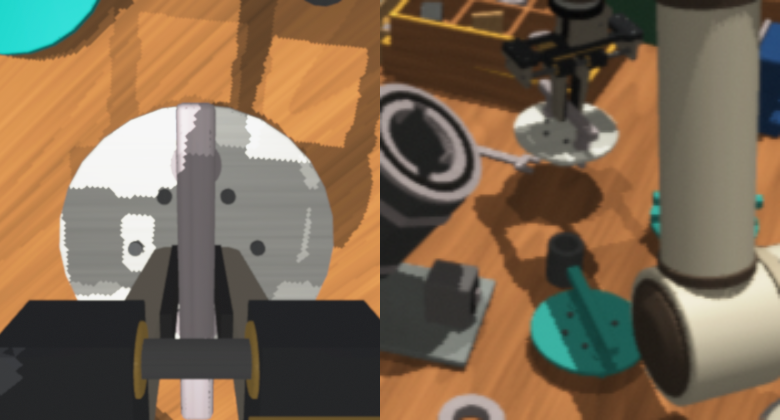

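```bash
python3 -m inch '{"slide":[[0,-0.05,0],[0,-0.05,0],[0,-0.05,0],[0,-0.05,0],[0,-0.05,0],[0,-0.05,0]],"roll":[0,0.12,0.12,0.125,0,0],"gripper":[-1,-1,-1,-1,-1,-1]}'
python3 -m inch '{"slide":[[-0.035,0,0.026],[-0.045,0,0.0337],[-0.045,0,0.0337],[-0.045,0,0.0337],[-0.045,0,0.0337],[-0.035,0,0.0266],[-0.02,0,0.0154],[0,0,0],[0,0,0]],"roll":[0,0,0,0,0,0,0,0,0],"gripper":[-1,-1,-1,-1,-1,-1,-1,-1,-1]}'
python3 - <<'E'
from h import *
s=sense();Rt=q2R(s["tcp_rot"]);print(s["qpos"],np.degrees(np.arctan2(Rt[1,2],Rt[0,2])),Rt.T@(np.array([.535,-.003,.569])-s["position"]),s["moment"])
cv2.imwrite("pics/d5.png",np.hstack([snapshot("wrist")[:,80:480],cv2.resize(snapshot("side")[60:260,190:390],(400,420))]))
E
```

```text
clock: 11.85
position: [0.4865, -0.3367, 0.6203]
tcp_rot: [0.609, -0.608, 0.361, -0.36]
wrist_force: [0.3, -0.6, -3.8]
opening: 0.0154
clock: 12.98
position: [0.5346, -0.003, 0.6193]
tcp_rot: [-0.608, 0.609, -0.361, 0.36]
wrist_force: [0.6, -0.2, -5.5]
opening: 0.0156
[-2.31731971e-01  1.11032173e-02  1.33789373e+00 -6.09797190e-04
  1.79404380e+00 -7.32964291e-01] 28.710808025499993 [0.00019727 0.05034298 0.00045628] [-0.07168023 -0.12205476  0.01867396]
```

View pics/d5.png

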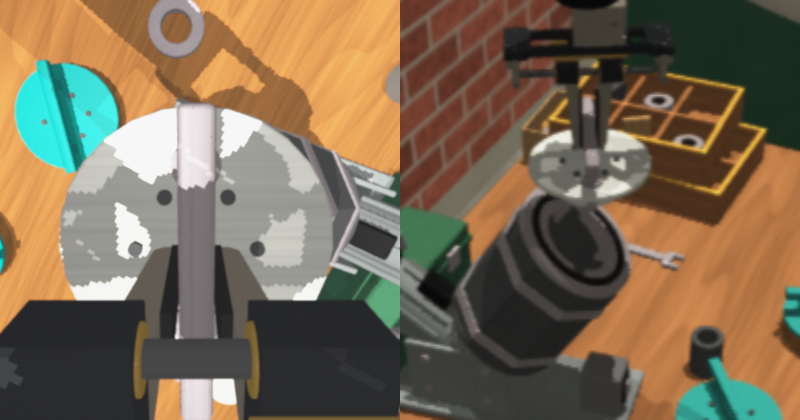

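```bash
python3 -m inch '{"slide":[[0,0.03,0],[0,0.02,0],[0,0.006,-0.001],[0,0.006,-0.001],[0,0,0]],"roll":[0,0,0,0,0],"gripper":[-1,-1,-1,-1,-1]}'
python3 -m inch '{"slide":[[0,0.005,-0.001],[0,0.005,-0.001],[0,0,0]],"roll":[0,0,0],"gripper":[-1,-1,-1]}'
```

```text
clock: 13.7
position: [0.5327, -0.0037, 0.5586]
tcp_rot: [0.608, -0.608, 0.36, -0.361]
wrist_force: [-0.1, 0.5, -4.5]
opening: 0.0157
clock: 14.08
position: [0.5307, -0.0043, 0.5481]
tcp_rot: [-0.608, 0.609, -0.361, 0.36]
wrist_force: [-2.4, 0.1, -2.9]
opening: 0.0155
```

```bash
python3 -m inch '{"slide":[[0,0.004,-0.0006],[0,0.004,-0.0006],[0,0,0]],"roll":[0,0,0],"gripper":[-1,-1,-1]}'
python3 -m inch '{"slide":[[0,0.004,-0.0006],[0,0.004,-0.0006],[0,0,0]],"roll":[0,0,0],"gripper":[-1,-1,-1]}'
python3 - <<'E'
from h import *
cv2.imwrite("pics/e1.png",np.hstack([snapshot("wrist")[:,80:480],cv2.resize(snapshot("side")[60:260,190:390],(400,420))]));print(sense()["moment"])
E
```

```text
clock: 14.45
position: [0.5289, -0.0048, 0.5427]
tcp_rot: [-0.608, 0.609, -0.36, 0.36]
wrist_force: [-10.9, 0.1, 8.2]
opening: 0.016
clock: 14.82
position: [0.5269, -0.0057, 0.5347]
tcp_rot: [-0.607, 0.61, -0.362, 0.359]
wrist_force: [-17.9, -1.5, 10.5]
opening: 0.0169
[-0.17221871  2.67146278 -0.02145513]
```

View pics/e1.png

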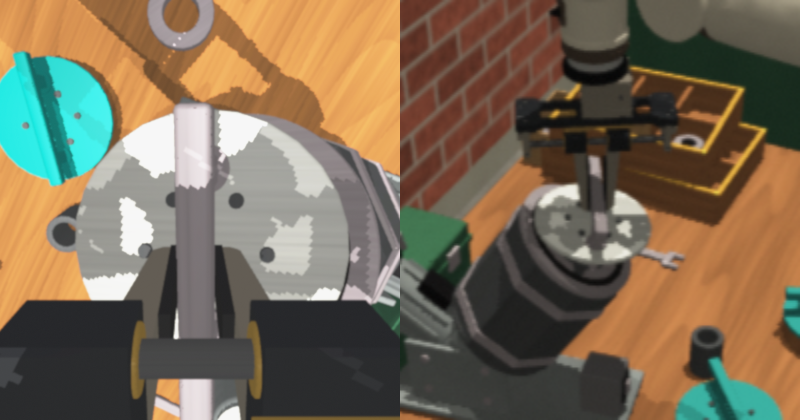

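```bash
python3 -m inch '{"slide":[[0,0.004,0.001],[0,0.004,0.001],[0,0,0]],"roll":[0,0,0],"gripper":[-1,-1,-1]}'
python3 -m inch '{"slide":[[0,0.004,0],[0,0.004,0],[0,0,0]],"roll":[0,0,0],"gripper":[-1,-1,-1]}'
python3 - <<'E'
from h import *
cv2.imwrite("pics/e2.png",np.hstack([snapshot("wrist")[:,80:480],cv2.resize(snapshot("side")[60:260,190:390],(400,420))]));print(sense()["moment"])
E
```

```text
clock: 15.3
position: [0.5267, -0.0038, 0.5293]
tcp_rot: [-0.606, 0.611, -0.364, 0.357]
wrist_force: [-34.9, 2.3, 25.7]
opening: 0.0171
clock: 15.68
position: [0.526, -0.0037, 0.5243]
tcp_rot: [-0.606, 0.611, -0.363, 0.357]
wrist_force: [-42.1, 3.7, 38.2]
opening: 0.0177
[ 0.50059996  7.22970914 -0.31905717]
```

View pics/e2.png

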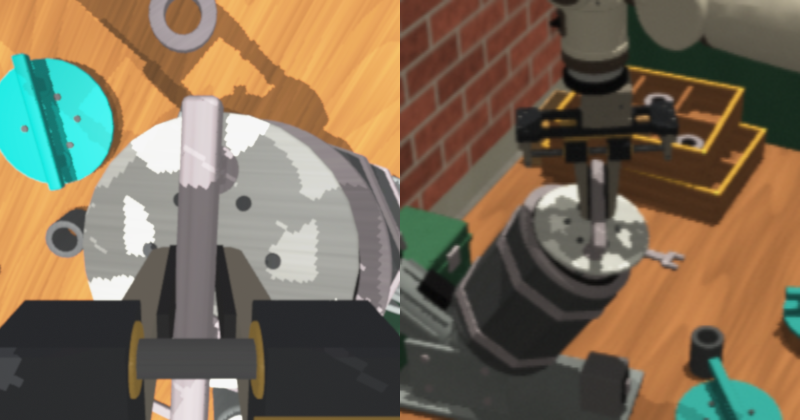

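```bash
python3 -m inch '{"slide":[[0,-0.002,0],[0,0,0],[0,0,0]],"roll":[0,0,0],"gripper":[-0.6,-0.55,-0.5]}'
python3 - <<'E'
from h import *
cv2.imwrite("pics/e3.png",np.hstack([snapshot("wrist")[:,80:480],cv2.resize(snapshot("side")[60:260,190:390],(400,420))]));print(sense()["moment"])
E
```

```text
clock: 16.15
position: [0.5284, -0.0051, 0.5219]
tcp_rot: [-0.606, 0.61, -0.362, 0.36]
wrist_force: [-21.0, -1.9, 15.8]
opening: 0.0234
[-0.62954105  3.46902335 -0.20544266]
```

View pics/e3.png

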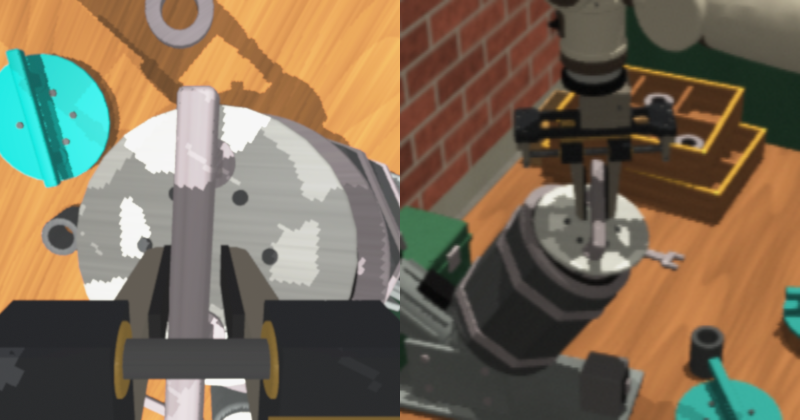

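Run:
```python
from h import *
s=sense();import json
w=snapshot("wrist");d=snapshot("side");cv2.imwrite("pics/w4.png",w);cv2.imwrite("pics/s4.png",d)
np.save("st4.npy",np.r_[s["position"],s["tcp_rot"]])
cv2.imwrite("pics/e4.png",cv2.resize(d[120:220,240:330],(720,800))[:,:][0:600] if 0 else cv2.resize(d[115:205,245:325],(533,600),interpolation=cv2.INTER_CUBIC))
```

```text
(no output)
```

View pics/e4.png

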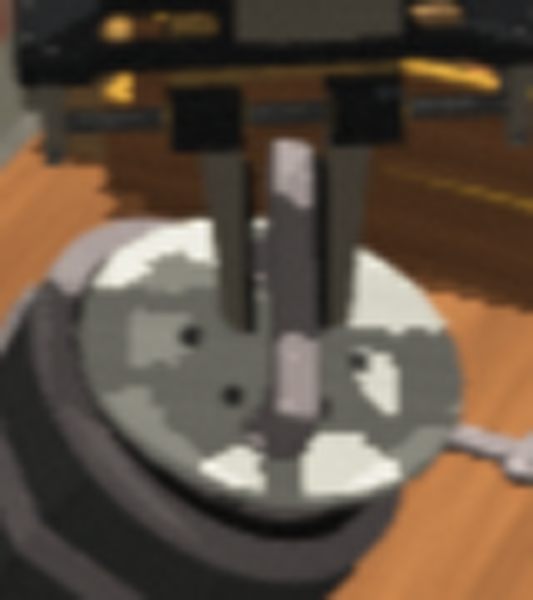

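View pics/w4.png

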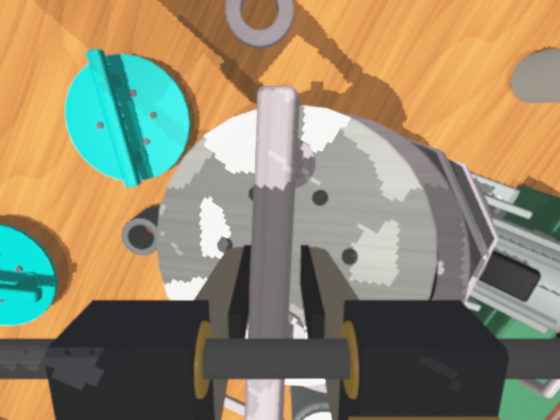

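```bash
cat > fit.py <<'E'
from plan import *
from scipy.optimize import least_squares
def wcam(pos,q):
    c=get_calibration("wrist");T=np.array(c["tool_from_camera"]);Rt=q2R(q)
    return np.array(c["camera_matrix"]),Rt@T[:3,:3],Rt@T[:3,3]+np.array(pos)
def fit(sets,rad=.075):
    def nrm(v): n=Rm@np.array([v[3],v[4],1]);return n/np.linalg.norm(n)
    def f(v):
        n=nrm(v);c=M+Rm@v[:3];r=[]
        for C,P in sets:
            for p in P:
                r.append((np.linalg.norm(onpl(C,p,c,n)-c)-rad)*1000)
        return r
    s=least_squares(f,[0,0,.03,0,0],x_scale=[.01,.01,.01,.1,.1],loss="soft_l1");v=s.x
    print("brim top ctr in mouth frame mm",np.round(v[:3]*1000,1),"normal tilt about y,x deg",np.round(np.degrees(np.arctan(v[3:])),1),"rms",np.sqrt(np.mean(s.fun**2)).round(2))
    n=nrm(v);c=M+Rm@v[:3];print("bar world",np.round(c+.034*n,4),"tilt from vertical",np.degrees(np.arccos(n[2])).round(1))
    return v
E
python3 - <<'E'
from fit import *
st=np.load("st4.npy");W=wcam(st[:3],st[3:]);S=cam("side")
sp=[(245+(u+.5)/6.6625-.5,115+(v+.5)/6.667-.5) for u,v in((78,320),(90,278),(160,228),(400,260),(440,300),(462,370),(460,400),(430,460),(330,503),(250,490),(150,430),(85,360))]
wp=[(158,240),(163,205),(185,155),(225,118),(400,150),(430,200),(438,250),(433,290)]
fit([(S,sp),(W,wp)]);fit([(S,sp)]);fit([(W,wp)])
E
```

```text
brim top ctr in mouth frame mm [-5.8  1.7 36.1] normal tilt about y,x deg [ 1.3 19.5] rms 2.02
bar world [0.5192 0.0009 0.3509] tilt from vertical 17.9
brim top ctr in mouth frame mm [-2.  -1.  32.8] normal tilt about y,x deg [ 1.5 21.1] rms 2.24
bar world [ 0.5218 -0.0031  0.3479] tilt from vertical 16.7
brim top ctr in mouth frame mm [-7.9  0.6 38.7] normal tilt about y,x deg [-0.6 12.8] rms 0.19
bar world [0.5122 0.0008 0.3507] tilt from vertical 24.2
```

```bash
python3 -m inch '{"slide":[[0,0,0],[0,-0.003,0],[0,-0.006,0],[0,-0.006,0],[0,0,0]],"roll":[0,0,0,0,0],"gripper":[-1,-1,-1,-1,-1]}'
python3 - <<'E'
from h import *
s=sense()
w=snapshot("wrist");d=snapshot("side");cv2.imwrite("pics/w5.png",w)
np.save("st5.npy",np.r_[s["position"],s["tcp_rot"]])
cv2.imwrite("pics/e5.png",np.hstack([w[60:,120:480],cv2.resize(d[115:205,245:325],(320,360),interpolation=cv2.INTER_CUBIC)]))
E
```

```text
clock: 16.98
position: [0.5308, -0.0045, 0.5335]
tcp_rot: [0.609, -0.608, 0.36, -0.361]
wrist_force: [0.5, 1.4, -4.2]
opening: 0.0173
```

View pics/e5.png

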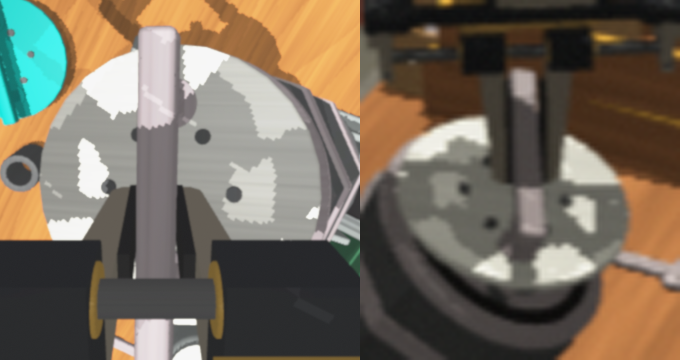

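Run:
```python
from fit import *
st=np.load("st5.npy");W=wcam(st[:3],st[3:]);S=cam("side")
sp=[(245+(u-360+.5)/4-.5,115+(v+.5)/4-.5) for u,v in((393,190),(405,150),(430,128),(462,115),(600,160),(622,190),(626,225),(600,268),(560,283),(510,280),(440,248),(405,215))]
wp=[(120+u,60+v) for u,v in((40,180),(46,140),(65,100),(105,62),(265,70),(300,105),(320,150),(326,190))]
fit([(S,sp),(W,wp)]);fit([(S,sp)]);fit([(W,wp)])
print(M+Rm@np.array([0,0,.0]),Rm)
```

```text
brim top ctr in mouth frame mm [-3.5 13.1 40.1] normal tilt about y,x deg [ 4.4 19.3] rms 0.93
bar world [0.5264 0.0029 0.361 ] tilt from vertical 16.2
brim top ctr in mouth frame mm [-4.6 13.4 41.2] normal tilt about y,x deg [ 4.7 19.2] rms 1.12
bar world [0.5255 0.0038 0.3617] tilt from vertical 16.1
brim top ctr in mouth frame mm [-3.6 13.8 41.1] normal tilt about y,x deg [ 1.7 19.4] rms 0.13
bar world [0.5256 0.0046 0.3618] tilt from vertical 17.7
[ 0.55134161 -0.00460004  0.28948378] [[ 0.46601064  0.67862862 -0.56771232]
 [-0.85220744  0.51676864 -0.0818086 ]
 [ 0.23785827  0.52193234  0.81915204]]
```

```bash
python3 -m inch '{"slide":[[0.0065,0.002,0],[0,0.003,0],[0,0.001,0],[0,0,0]],"roll":[0,0,0,0],"gripper":[-1,-1,-1,-1]}'
python3 -m inch '{"slide":[[0,0,0.0015],[0,0,0.0015],[0,0,0],[0,0,0]],"roll":[0,0,0,0],"gripper":[-0.6,-0.5,-0.5,-0.5]}'
python3 - <<'E'
from h import *
s=sense();print(s["moment"])
w=snapshot("wrist");d=snapshot("side");cv2.imwrite("pics/w6.png",w)
np.save("st6.npy",np.r_[s["position"],s["tcp_rot"]])
cv2.imwrite("pics/e6.png",np.hstack([w[60:,120:480],cv2.resize(d[115:205,245:325],(320,360),interpolation=cv2.INTER_CUBIC)]))
E
```

```text
clock: 17.58
position: [0.5337, -0.0103, 0.5277]
tcp_rot: [-0.608, 0.608, -0.36, 0.361]
wrist_force: [-1.3, -1.2, -0.8]
opening: 0.0175
clock: 18.08
position: [0.5364, -0.0088, 0.527]
tcp_rot: [-0.608, 0.609, -0.36, 0.36]
wrist_force: [-2.8, -0.7, -1.5]
opening: 0.0232
[-0.20938632  0.28557837 -0.0387916 ]
```

View pics/e6.png

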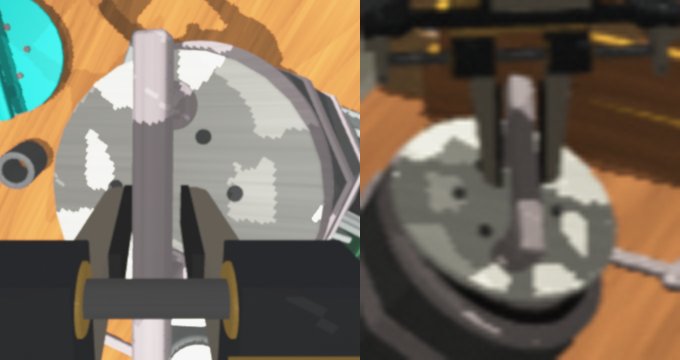

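Run:
```python
from fit import *
st=np.load("st6.npy");W=wcam(st[:3],st[3:]);S=cam("side")
sp=[(245+(u-360+.5)/4-.5,115+(v+.5)/4-.5) for u,v in((380,190),(390,150),(412,130),(450,117),(590,170),(612,205),(616,235),(595,280),(560,298),(510,296),(440,264),(400,230))]
wp=[(120+u,60+v) for u,v in((54,180),(58,145),(80,100),(110,70),(270,70),(300,105),(320,150),(327,190))]
fit([(S,sp),(W,wp)]);fit([(S,sp)]);fit([(W,wp)])
```

```text
brim top ctr in mouth frame mm [ 1.  10.9 26.6] normal tilt about y,x deg [-0.7 15.1] rms 2.1
bar world [5.313e-01 3.000e-04 3.486e-01] tilt from vertical 22.5
brim top ctr in mouth frame mm [-38.6  37.6  62.9] normal tilt about y,x deg [ 3.4 14.5] rms 1.18
bar world [0.5112 0.0427 0.3833] tilt from vertical 20.7
brim top ctr in mouth frame mm [-1.1  9.9 29.7] normal tilt about y,x deg [-5.  10.9] rms 0.43
bar world [0.5248 0.0021 0.3486] tilt from vertical 28.5
```

```bash
python3 -m inch '{"slide":[[0,0.003,-0.0015],[0,0.003,-0.0015],[0,0.003,-0.0015],[0,0.003,-0.0015],[0,0,0]],"roll":[0,0,0,0,0],"gripper":[-0.47,-0.47,-0.47,-0.47,-0.47]}'
python3 - <<'E'
from h import *
s=sense();print(s["moment"])
w=snapshot("wrist");d=snapshot("side");cv2.imwrite("pics/w7.png",w)
np.save("st7.npy",np.r_[s["position"],s["tcp_rot"]])
cv2.imwrite("pics/e7.png",np.hstack([w[60:,120:480],cv2.resize(d[115:205,245:325],(320,360),interpolation=cv2.INTER_CUBIC)]))
E
```

```text
clock: 18.8
position: [0.531, -0.0116, 0.5154]
tcp_rot: [0.609, -0.608, 0.36, -0.36]
wrist_force: [-1.4, 0.1, 0.3]
opening: 0.0244
[-0.10933046  0.17032419 -0.05200274]
```

View pics/e7.png

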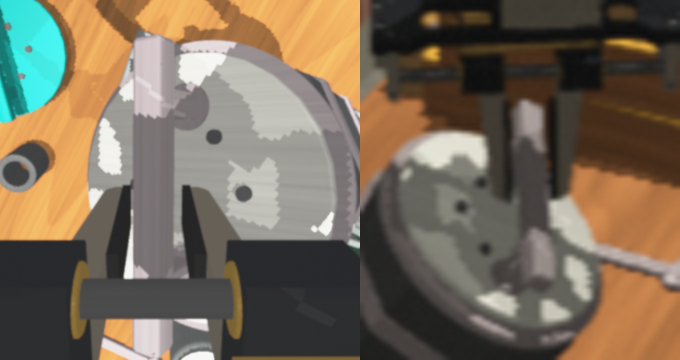

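Run:
```python
from fit import *
st=np.load("st7.npy");W=wcam(st[:3],st[3:]);S=cam("side")
sp=[(245+(u-360+.5)/4-.5,115+(v+.5)/4-.5) for u,v in((365,195),(370,165),(390,145),(420,135),(585,225),(598,250),(600,275),(585,305),(560,320),(520,325),(450,295),(400,255))]
wp=[(120+u,60+v) for u,v in((88,180),(88,160),(100,110),(125,70),(290,80),(315,110),(332,150),(337,190))]
fit([(S,sp),(W,wp)]);fit([(S,sp)]);fit([(W,wp)])
d=cv2.imread("pics/w7.png");cv2.imwrite("pics/e8.png",cv2.resize(d[60:310,180:480],(720,600),interpolation=cv2.INTER_CUBIC))
```

```text
brim top ctr in mouth frame mm [-1.2  3.6  3.5] normal tilt about y,x deg [1.6 7.6] rms 6.13
bar world [ 0.5356 -0.0032  0.3241] tilt from vertical 27.5
brim top ctr in mouth frame mm [-86.8  67.1  87.5] normal tilt about y,x deg [7.6 5.8] rms 1.12
bar world [0.4921 0.0921 0.4059] tilt from vertical 27.0
brim top ctr in mouth frame mm [-2.6  5.9 23.5] normal tilt about y,x deg [ 2.2 -7.1] rms 0.31
bar world [ 0.5194 -0.0073  0.3369] tilt from vertical 40.8
```

View pics/e8.png

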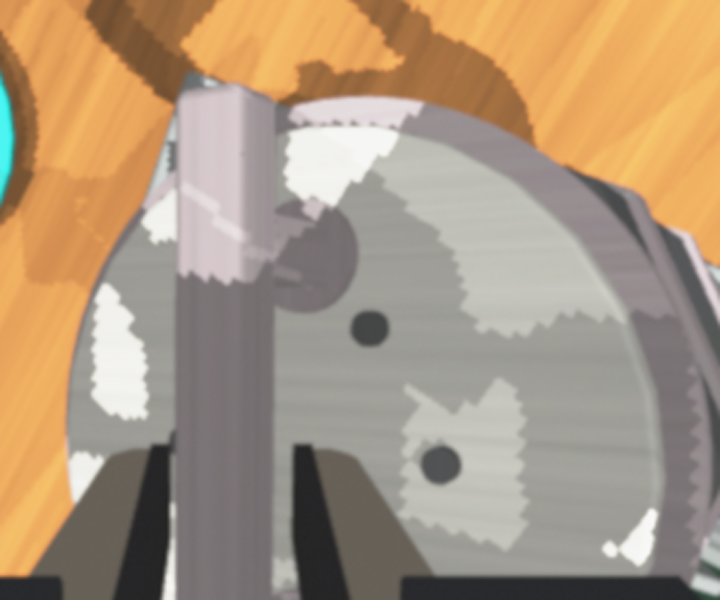

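```bash
cat > ov.py <<'E'
from fit import *
def ov(im,C,zs=((.011,.075,(0,0,255)),(0,.083,(0,255,0))),ang=0,k=1):
    for zz,r,col in zs:
        pts=np.array([proj(C,M+Rm@np.array([r*np.cos(t),r*np.sin(t),zz])) for t in np.linspace(0,2*np.pi,90)])
        cv2.polylines(im,[np.round(pts*8).astype(np.int32)],True,col,1,cv2.LINE_AA,3)
    c,s_=np.cos(ang),np.sin(ang)
    q=[proj(C,M+Rm@np.array([c*x-s_*y,s_*x+c*y,.053])) for x,y in((-.075,-.008),(.075,-.008),(.075,.008),(-.075,.008))]
    cv2.polylines(im,[np.round(np.array(q)*8).astype(np.int32)],True,(255,0,255),1,cv2.LINE_AA,3)
    return im
E
python3 - <<'E'
from ov import *
st=np.load("st7.npy");W=wcam(st[:3],st[3:])
w=cv2.imread("pics/w7.png");d=snapshot("side")
a=ov(w,W)[60:360,150:510];b=ov(d,cam("side"))[115:205,235:325]
cv2.imwrite("pics/e9.png",np.hstack([cv2.resize(a,(480,400)),cv2.resize(b,(400,400))])[:, :880][:,:800])
E
```

```text
(no output)
```

View pics/e9.png

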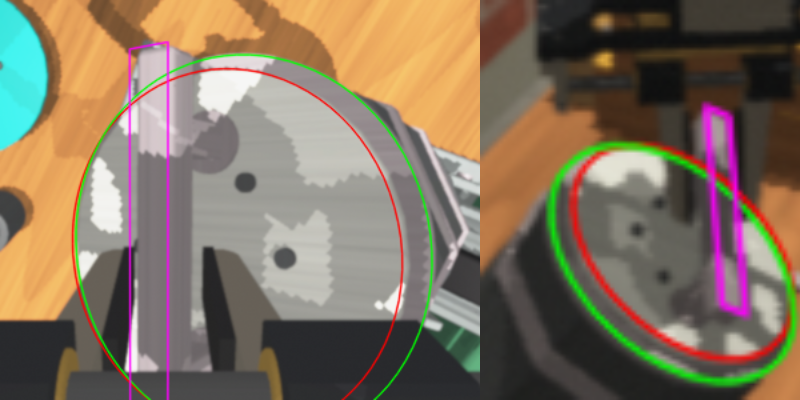

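```bash
python3 -m inch '{"slide":[[0,0.003,-0.0025],[0,0.002,-0.0025],[0,0,0]],"roll":[0,0,0],"gripper":[-0.45,-0.45,-0.45]}'
python3 - <<'E'
from ov import *
s=sense();W=cam("wrist",s);w=snapshot("wrist");d=snapshot("side");print(s["position"])
cv2.imwrite("pics/w10.png",w);cv2.imwrite("pics/s10.png",d)
a=ov(w,W)[60:360,150:510];b=ov(d,cam("side"))[115:205,235:325]
cv2.imwrite("pics/e10.png",np.hstack([cv2.resize(a,(480,400)),cv2.resize(b,(400,400))])[:,:800])
E
```

```text
clock: 19.32
position: [0.5266, -0.0142, 0.5101]
tcp_rot: [0.609, -0.608, 0.36, -0.36]
wrist_force: [0.9, 0.6, 0.6]
opening: 0.0251
[ 0.52663569 -0.01415905  0.51007203]
```

View pics/e10.png

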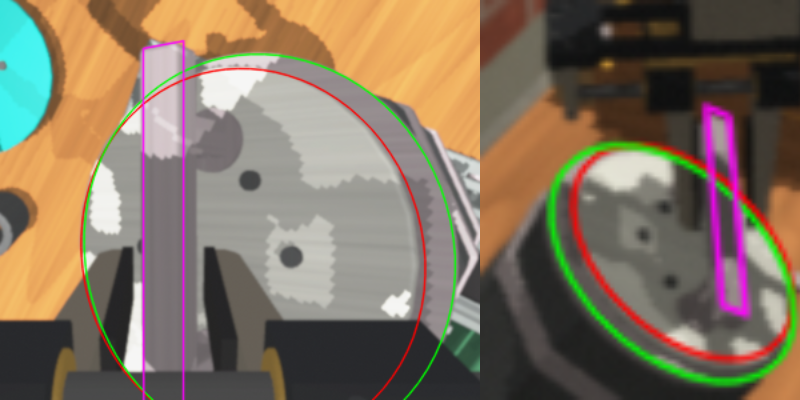

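```bash
cat > tw.py <<'E'
from plan import *
def tgt(deg,r=.064,zl=.003,dz=.180):
    a=np.radians(deg);u=np.cos(a)*eh+np.sin(a)*eu
    return M+z*(.042+zl)+r*u+np.array([0,0,dz]),np.arctan2(u[1],u[0])
E
python3 - <<'E'
from tw import *
s=sense();Rt=q2R(s["tcp_rot"]);p,h=tgt(24.5);print(p,np.degrees(h),Rt.T@(p-s["position"]))
# waypoints in tool axes, tool z heading = h+90deg
prev,ph=p,h
hd=[];
for k,d in enumerate(np.linspace(24.5,-43.5,13)[1:]):
    zl=np.interp(-(d-24.5),[13,57],[.003,0]);p,h=tgt(d,zl=zl)
    zz=np.array([np.cos(ph+np.pi/2),np.sin(ph+np.pi/2),0]);y=np.array([0,0,-1.]);x=np.cross(y,zz)
    dd=p-prev;print(round(d,1),np.round([dd@x,dd@y,dd@zz],4),"roll",round(-(h-ph),3),"h",np.round(np.degrees(h),1),p.round(4));prev,ph=p,h
E
```

```text
[ 0.55561924 -0.0628227   0.52156855] -61.32893941819459 [ 0.05659195 -0.01129412  0.00192069]
18.8 [ 0.0005  0.0034 -0.0053] roll 0.085 h -66.2 [ 0.5512 -0.0658  0.5182]
13.2 [ 0.0003  0.0035 -0.0053] roll 0.083 h -71.0 [ 0.5465 -0.0683  0.5147]
7.5 [ 0.0002  0.0038 -0.0051] roll 0.082 h -75.6 [ 0.5418 -0.0701  0.5109]
1.8 [-0.      0.0039 -0.005 ] roll 0.081 h -80.3 [ 0.537  -0.0713  0.507 ]
-3.8 [-0.0002  0.0039 -0.005 ] roll 0.081 h -84.9 [ 0.532  -0.0719  0.503 ]
-9.5 [-0.0005  0.0039 -0.005 ] roll 0.081 h -89.6 [ 0.527  -0.0719  0.4991]
-15.2 [-0.0007  0.0039 -0.005 ] roll 0.082 h -94.3 [ 0.5221 -0.0712  0.4953]
-20.8 [-0.0009  0.0038 -0.005 ] roll 0.084 h -99.1 [ 0.5171 -0.07    0.4915]
-26.5 [-0.0011  0.0036 -0.0051] roll 0.086 h -104.0 [ 0.5123 -0.0681  0.4878]
-32.2 [-0.0012  0.0035 -0.0051] roll 0.088 h -109.1 [ 0.5076 -0.0656  0.4844]
-37.8 [-0.0013  0.003  -0.0054] roll 0.091 h -114.3 [ 0.5029 -0.0627  0.4814]
-43.5 [-0.0014  0.0028 -0.0055] roll 0.094 h -119.7 [ 0.4984 -0.0591  0.4786]
```

```bash
python3 -m inch '{"slide":[[0,-0.035,0],[0.0283,-0.012,0.001],[0.0283,0,0.001],[0,0,0],[0,0.02,0],[0,0.014,0],[0,0,0]],"roll":[0,0,0,0,0,0,0],"gripper":[-0.4,-0.35,-0.35,-0.35,-0.35,-0.35,-0.4]}'
python3 - <<'E'
from ov import *
s=sense();W=cam("wrist",s);w=snapshot("wrist");d=snapshot("side");print(s["position"])
cv2.imwrite("pics/w11.png",w)
a=ov(w,W)[20:360,80:510];b=ov(d,cam("side"))[115:205,235:325]
cv2.imwrite("pics/e11.png",np.hstack([cv2.resize(a,(480,380)),cv2.resize(b,(320,380))]))
E
```

```text
clock: 20.3
position: [0.5553, -0.0622, 0.5218]
tcp_rot: [-0.608, 0.609, -0.361, 0.359]
wrist_force: [0.6, -0.4, 0.7]
opening: 0.0277
[ 0.55534076 -0.0621687   0.5217563 ]
```

View pics/e11.png

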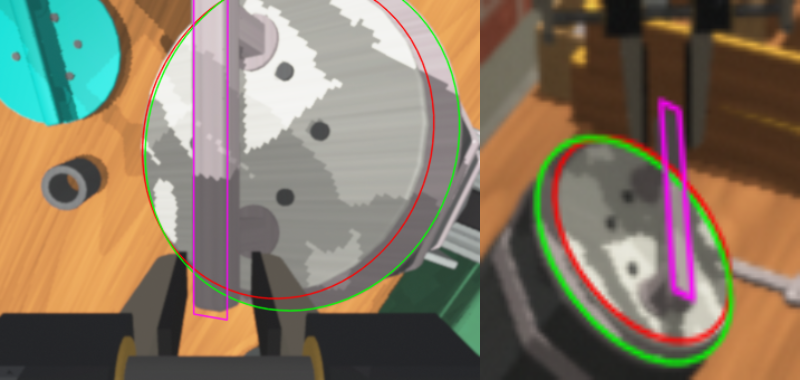

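```bash
python3 -m inch '{"slide":[[0.0005,0.0034,-0.0053],[0.0003,0.0035,-0.0053],[0.0002,0.0038,-0.0051]],"roll":[0.085,0.083,0.082],"gripper":[-0.45,-0.45,-0.45]}'
python3 -m inch '{"slide":[[0,0.0039,-0.005],[-0.0002,0.0039,-0.005],[-0.0005,0.0039,-0.005]],"roll":[0.081,0.081,0.081],"gripper":[-0.45,-0.45,-0.45]}'
python3 - <<'E'
from ov import *
s=sense();W=cam("wrist",s);w=snapshot("wrist");d=snapshot("side");print(s["position"],s["wrist_force"],s["moment"])
a=ov(w,W,ang=np.radians(-31))[20:360,80:510];b=ov(d,cam("side"),ang=np.radians(-31))[115:205,235:325]
cv2.imwrite("pics/e12.png",np.hstack([cv2.resize(a,(480,380)),cv2.resize(b,(320,380))]))
E
```

```text
clock: 20.78
position: [0.5421, -0.0699, 0.5145]
tcp_rot: [0.559, -0.557, 0.432, -0.436]
wrist_force: [2.8, 0.6, 2.4]
opening: 0.0255
clock: 21.15
position: [0.5276, -0.0719, 0.5029]
tcp_rot: [0.503, -0.5, 0.496, -0.501]
wrist_force: [7.2, 0.7, 1.5]
opening: 0.0248
[ 0.52757847 -0.07190183  0.50285979] [7.23417641 0.68162596 1.49552939] [-0.17604604 -1.32229047  0.03718594]
```

View pics/e12.png

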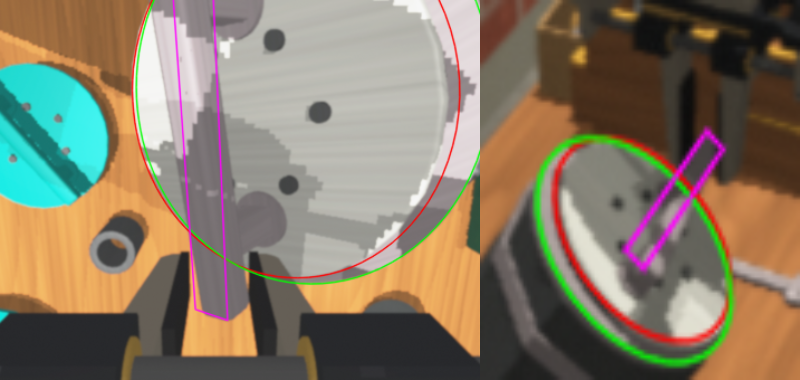

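```bash
python3 -m inch '{"slide":[[-0.0007,0.0039,-0.005],[-0.0009,0.0038,-0.005],[-0.0011,0.0036,-0.0051]],"roll":[0.082,0.084,0.086],"gripper":[-0.45,-0.45,-0.45]}'
python3 -m inch '{"slide":[[-0.0012,0.0035,-0.0051],[-0.0013,0.003,-0.0054],[-0.0014,0.0028,-0.0055],[0,0,0]],"roll":[0.088,0.091,0.094,0],"gripper":[-0.45,-0.45,-0.45,-0.45]}'
python3 - <<'E'
from ov import *
s=sense();W=cam("wrist",s);w=snapshot("wrist");d=snapshot("side");print(s["position"],s["wrist_force"],s["moment"])
zs=((.008,.075,(0,0,255)),(0,.083,(0,255,0)))
a=ov(w,W,zs,ang=np.radians(-68))[20:360,80:510];b=ov(d,cam("side"),zs,ang=np.radians(-68))[115:205,235:325]
cv2.imwrite("pics/e13.png",np.hstack([cv2.resize(a,(480,380)),cv2.resize(b,(320,380))]))
E
```

```text
clock: 21.62
position: [0.5175, -0.0688, 0.4988]
tcp_rot: [-0.445, 0.426, -0.546, 0.568]
wrist_force: [42.3, -4.4, 12.6]
opening: 0.0253
clock: 22.12
position: [0.508, -0.0612, 0.4971]
tcp_rot: [-0.375, 0.337, -0.592, 0.628]
wrist_force: [62.1, -9.7, 17.7]
opening: 0.0393
[ 0.50796103 -0.06123873  0.49707954] [62.13640867 -9.70928865 17.67281334] [ -1.95412513 -11.56613372   1.04761148]
```

View pics/e13.png

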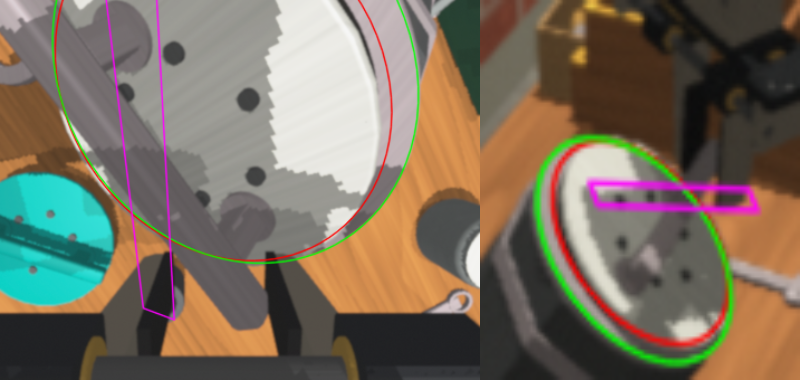

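```bash
python3 -m inch '{"slide":[[0.001,-0.006,0.005],[0.001,-0.006,0.005],[0.001,-0.004,0.005]],"roll":[-0.09,-0.09,-0.09],"gripper":[-0.35,-0.35,-0.35]}'
python3 - <<'E'
from ov import *
s=sense();W=cam("wrist",s);w=snapshot("wrist");d=snapshot("side");print(s["position"],s["wrist_force"],s["moment"])
cv2.imwrite("pics/w14.png",w);cv2.imwrite("pics/s14.png",d);np.save("st14.npy",np.r_[s["position"],s["tcp_rot"]])
cv2.imwrite("pics/e14.png",np.hstack([cv2.resize(w[0:340,80:510],(480,380)),cv2.resize(d[115:205,235:325],(320,380))]))
E
```

```text
clock: 22.6
position: [0.5164, -0.0686, 0.4999]
tcp_rot: [-0.444, 0.428, -0.548, 0.565]
wrist_force: [37.6, -2.0, -15.5]
opening: 0.0302
[ 0.51638395 -0.06864972  0.49990499] [ 37.5627709   -1.95592288 -15.51925401] [-0.0699451  -6.4286601   0.43353965]
```

View pics/e14.png

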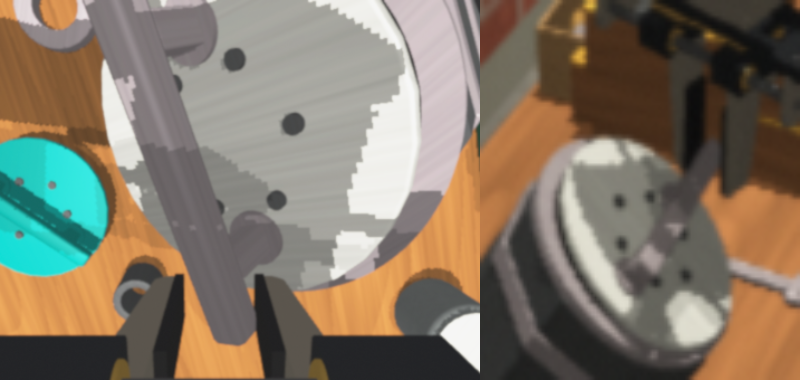

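Run:
```python
from ov import *
st=np.load("st14.npy");W=wcam(st[:3],st[3:])
w=cv2.imread("pics/w14.png");cv2.imwrite("pics/e15.png",cv2.resize(w[0:330,130:530],(727,600),interpolation=cv2.INTER_CUBIC))
```

```text
(no output)
```

View pics/e15.png

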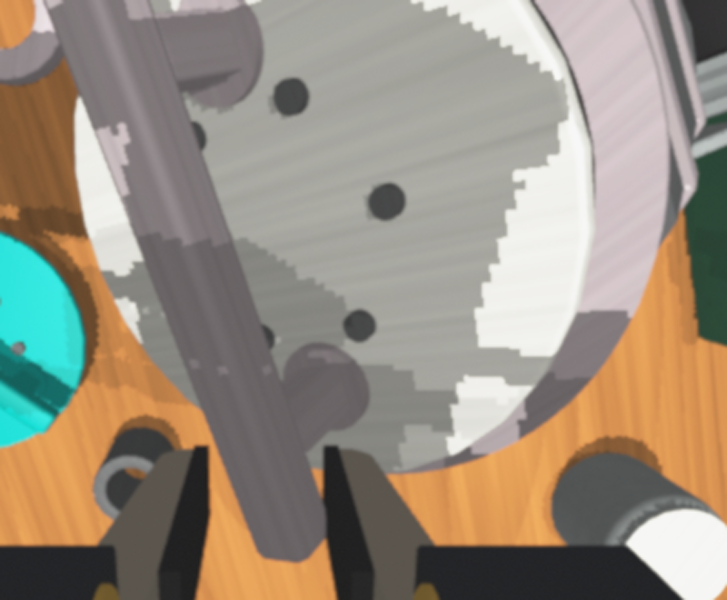

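Run:
```python
from ov import *
st=np.load("st14.npy");W=wcam(st[:3],st[3:])
g=lambda u,v:(130+(u+.5)/1.8175-.5,(v+.5)/1.8182-.5)
for l in (((48,0),(262,552)),((150,0),(325,535))):
    P=[Rm.T@(onpl(W,g(*p),M+.05*z,z)-M)*1000 for p in l];d=P[1]-P[0];print(np.round(P,1),np.degrees(np.arctan2(d[1],d[0])))
w=cv2.imread("pics/w14.png")
ov(w,W,((.011,.075,(0,0,255)),(0,.083,(0,255,0))),ang=np.radians(-40))
cv2.imwrite("pics/e16.png",cv2.resize(w[0:330,130:530],(727,600),interpolation=cv2.INTER_CUBIC))
```

```text
[[-59.9  15.2  50. ]
 [ 59.2 -49.6  50. ]] -28.54004354958779
[[-39.7  32.1  50. ]
 [ 64.  -27.7  50. ]] -29.985648050574817
```

View pics/e16.png

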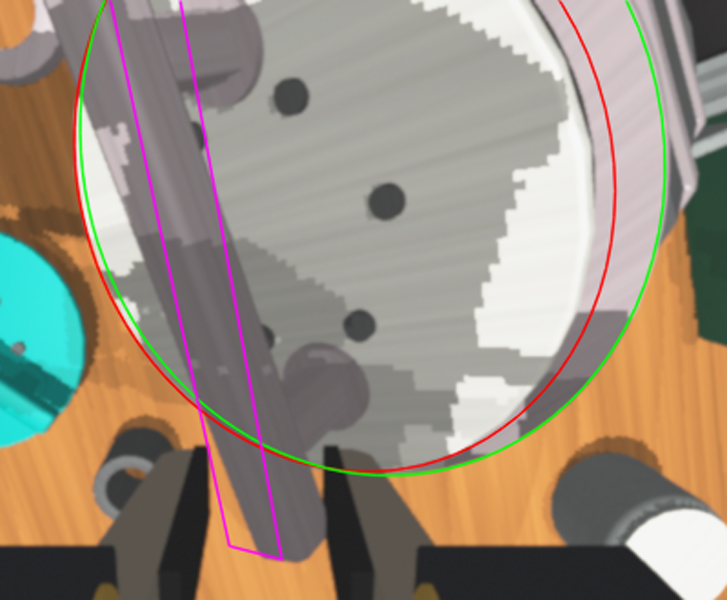

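```bash
python3 -m inch '{"slide":[[0,-0.02,0.004],[0,-0.03,0.002],[0,0,0]],"roll":[0,0,0],"gripper":[-0.3,-0.3,-0.3]}'
python3 - <<'E'
from tw import *
from ov import *
s=sense();W=cam("wrist",s);w=snapshot("wrist");cv2.imwrite("pics/w17.png",w);np.save("st17.npy",np.r_[s["position"],s["tcp_rot"]])
ov(w,W,ang=np.radians(-29));cv2.imwrite("pics/e17.png",w)
Rt=q2R(s["tcp_rot"]);print("zhead",np.degrees(np.arctan2(Rt[1,2],Rt[0,2])))
p,h=tgt(-4.5,r=-.064,dz=.178);print(p,np.degrees(h),Rt.T@(p-s["position"]))
E
```

```text
clock: 23.08
position: [0.5168, -0.0695, 0.5493]
tcp_rot: [-0.436, 0.434, -0.556, 0.559]
wrist_force: [-0.0, -0.8, -1.1]
opening: 0.0322
zhead -14.093121946672882
[0.52076567 0.05545565 0.50722577] -85.4886777068649 [-0.12218459  0.04181347 -0.02684178]
```

View pics/e17.png

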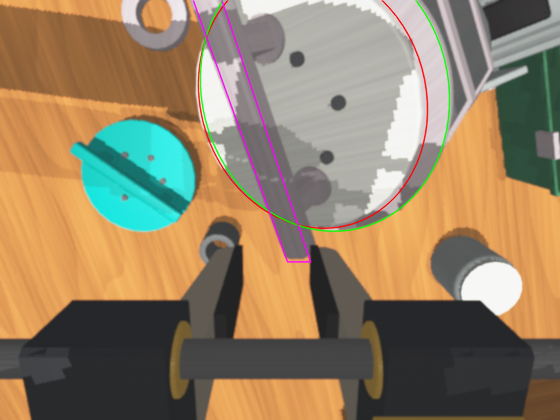

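```bash
python3 -m inch '{"slide":[[0,0,0],[0,0,0],[-0.0622,0,0.0069],[-0.0622,0,0.0069],[0,0.02,0],[0,0.015,0],[0,0.007,0],[0,0,0]],"roll":[-0.163,-0.162,0,0,0,0,0,0],"gripper":[-0.35,-0.35,-0.35,-0.35,-0.35,-0.35,-0.35,-0.35]}'
python3 - <<'E'
from ov import *
s=sense();W=cam("wrist",s);w=snapshot("wrist");d=snapshot("side");print(s["position"])
zs=((.011,.075,(0,0,255)),(0,.083,(0,255,0)))
cv2.imwrite("pics/w18.png",w);np.save("st18.npy",np.r_[s["position"],s["tcp_rot"]])
ov(w,W,zs,ang=np.radians(-29));b=d[115:205,235:325]
cv2.imwrite("pics/e18.png",np.hstack([cv2.resize(w[40:,100:500],(400,380)),cv2.resize(b,(400,380),interpolation=cv2.INTER_CUBIC)]))
E
```

```text
clock: 24.12
position: [0.5205, 0.0547, 0.5034]
tcp_rot: [-0.519, 0.519, -0.481, 0.48]
wrist_force: [0.3, 1.0, 0.4]
opening: 0.03
[0.52052029 0.05467221 0.50343015]
```

View pics/e18.png

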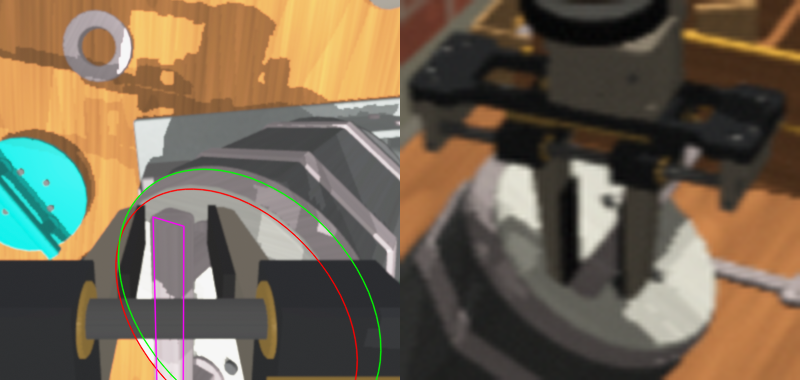

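```bash
python3 - <<'E'
from tw import *
prev,ph=tgt(-4.5,r=-.064,dz=.178)
for k,d in enumerate(np.linspace(-4.5,-45.5,9)[1:]):
    zl=np.interp(-(d-24.5),[13,57],[.003,0]);p,h=tgt(d,r=-.064,zl=zl,dz=.178)
    zz=np.array([np.cos(ph+np.pi/2),np.sin(ph+np.pi/2),0]);y=np.array([0,0,-1.]);x=np.cross(y,zz)
    dd=p-prev;print(round(d,1),np.round([dd@x,dd@y,dd@zz],4),"roll",round(-(h-ph),3),p.round(4));prev,ph=p,h
E
python3 -m inch '{"slide":[[0,-0.004,0.002],[0.0002,-0.0035,0.005]],"roll":[0.074,0.074],"gripper":[-0.46,-0.46]}'
```

```text
-9.6 [ 0.0003 -0.0021  0.0055] roll 0.074 [0.5263 0.0555 0.5093]
-14.8 [ 0.0005 -0.0029  0.0049] roll 0.074 [0.5312 0.055  0.5122]
-19.9 [ 0.0007 -0.0028  0.0049] roll 0.075 [0.5361 0.054  0.5151]
-25.0 [ 0.0008 -0.0027  0.005 ] roll 0.077 [0.5409 0.0525 0.5178]
-30.1 [ 0.0009 -0.0026  0.005 ] roll 0.079 [0.5456 0.0505 0.5204]
-35.2 [ 0.0011 -0.0026  0.005 ] roll 0.081 [0.55   0.048  0.5231]
-40.4 [ 0.0012 -0.0026  0.005 ] roll 0.084 [0.5542 0.0451 0.5257]
-45.5 [ 0.0012 -0.0024  0.005 ] roll 0.086 [0.5581 0.0417 0.5281]
clock: 24.48
position: [0.5274, 0.055, 0.5122]
tcp_rot: [0.481, -0.482, 0.518, -0.518]
wrist_force: [-2.3, -0.5, -0.5]
opening: 0.0245
```

Light contact. Carry on, pushing up-slope.

```bash
python3 -m inch '{"slide":[[0.0005,-0.001,0.005],[0.0007,-0.0024,0.005]],"roll":[0.074,0.075],"gripper":[-0.46,-0.46]}'
python3 -m inch '{"slide":[[0.0008,-0.0026,0.005]],"roll":[0.077],"gripper":[-0.46]}'
python3 - <<'E'
from ov import *
s=sense();W=cam("wrist",s);w=snapshot("wrist");d=snapshot("side");print(s["position"],s["moment"])
cv2.imwrite("pics/e19.png",np.hstack([cv2.resize(w[40:,100:500],(400,380)),cv2.resize(d[115:205,235:325],(400,380),interpolation=cv2.INTER_CUBIC)]))
E
```

```text
clock: 24.72
position: [0.5366, 0.053, 0.5156]
tcp_rot: [0.441, -0.443, 0.553, -0.551]
wrist_force: [-9.0, 1.0, 3.4]
opening: 0.0249
clock: 24.85
position: [0.5408, 0.0515, 0.5183]
tcp_rot: [0.419, -0.422, 0.571, -0.567]
wrist_force: [-12.9, 3.6, 4.8]
opening: 0.0253
[0.54080941 0.05147813 0.5182794 ] [0.583813   2.47149283 0.14248728]
```

View pics/e19.png

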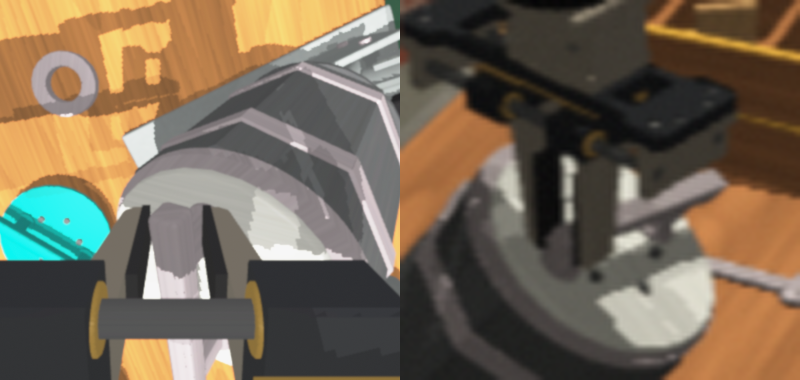

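Turning smoothly at about 13 N. I'll continue towards the stop.

```bash
python3 -m inch '{"slide":[[0.0009,-0.0026,0.005],[0.0011,-0.0026,0.005]],"roll":[0.079,0.081],"gripper":[-0.46,-0.46]}'
python3 -m inch '{"slide":[[0.0012,-0.0026,0.005]],"roll":[0.084],"gripper":[-0.46]}'
python3 -m inch '{"slide":[[0.0012,-0.0024,0.005]],"roll":[0.086],"gripper":[-0.46]}'
python3 - <<'E'
from ov import *
s=sense();W=cam("wrist",s);w=snapshot("wrist");d=snapshot("side");print(s["position"],s["moment"])
b=ov(d.copy(),cam("side"),((.008,.075,(0,0,255)),),ang=np.radians(-68))
cv2.imwrite("pics/e20.png",np.hstack([cv2.resize(w[40:,100:500],(400,380)),cv2.resize(b[115:205,235:325],(400,380),interpolation=cv2.INTER_CUBIC)]))
E
```

```text
clock: 25.2
position: [0.5486, 0.0469, 0.5236]
tcp_rot: [0.371, -0.377, 0.603, -0.597]
wrist_force: [-20.3, 5.1, 7.1]
opening: 0.0252
clock: 25.32
position: [0.5523, 0.044, 0.5263]
tcp_rot: [0.345, -0.352, 0.619, -0.612]
wrist_force: [-22.2, 7.2, 9.2]
opening: 0.0251
clock: 25.45
position: [0.5557, 0.0407, 0.529]
tcp_rot: [0.318, -0.325, 0.634, -0.626]
wrist_force: [-22.9, 9.2, 10.2]
opening: 0.0249
[0.55571643 0.04074858 0.52903504] [1.7160369  4.14731044 0.23817352]
```

View pics/e20.png

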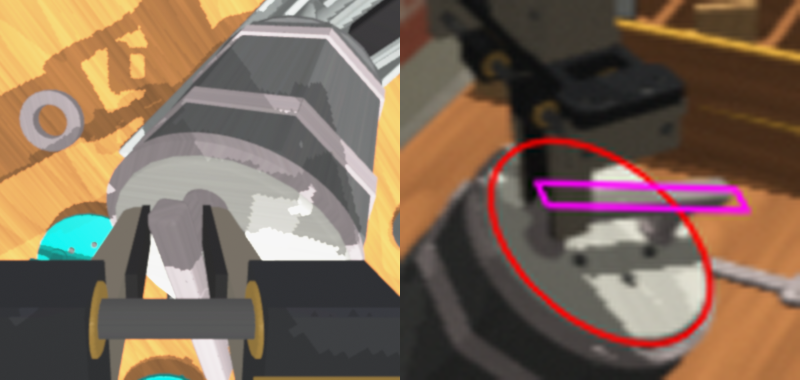

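```bash
python3 -m inch '{"slide":[[0.0012,-0.0022,0.004],[0.0012,-0.0022,0.004]],"roll":[0,0],"gripper":[-0.46,-0.46]}'
python3 -m inch '{"slide":[[0.0012,-0.0018,0.003],[0,0,0]],"roll":[0,0],"gripper":[-0.46,-0.46]}'
python3 - <<'E'
from ov import *
s=sense();W=cam("wrist",s);w=snapshot("wrist");d=snapshot("side");print(s["position"],s["moment"])
b=ov(d.copy(),cam("side"),((.008,.075,(0,0,255)),),ang=np.radians(-68))
cv2.imwrite("pics/e21.png",np.hstack([cv2.resize(w[40:,100:500],(400,380)),cv2.resize(b[115:205,235:325],(400,380),interpolation=cv2.INTER_CUBIC)]))
E
```

```text
clock: 25.8
position: [0.5603, 0.0369, 0.5316]
tcp_rot: [0.32, -0.327, 0.636, -0.621]
wrist_force: [-28.2, 25.0, 1.6]
opening: 0.0253
clock: 26.05
position: [0.5614, 0.0358, 0.5315]
tcp_rot: [0.32, -0.329, 0.638, -0.618]
wrist_force: [-28.6, 28.2, 1.4]
opening: 0.025
[0.56137799 0.03582392 0.5315004 ] [5.04105398 5.00095379 0.17420176]
```

View pics/e21.png

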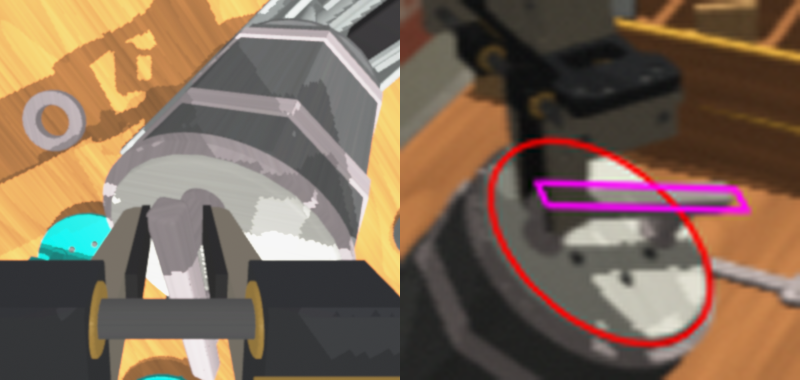

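```bash
python3 -m inch '{"slide":[[-0.001,0.002,-0.006],[0,0,-0.002],[0,-0.03,0],[0,-0.04,0],[0.04,-0.03,-0.04],[0.03,0,-0.04],[0,0,0]],"roll":[0,0,0,0,0,0,0],"gripper":[-0.4,-0.35,-0.35,-0.35,-0.35,-0.35,-0.35]}'
python3 - <<'E'
from ov import *
s=sense();W=cam("wrist",s);w=snapshot("wrist");d=snapshot("side");print(s["position"])
cv2.imwrite("pics/w22.png",w);cv2.imwrite("pics/s22.png",d);np.save("st22.npy",np.r_[s["position"],s["tcp_rot"]])
zs=((.008,.075,(0,0,255)),(0,.083,(0,255,0)))
ov(w,W,zs,ang=np.radians(-68));b=ov(d.copy(),cam("side"),zs[:1],ang=np.radians(-68))
cv2.imwrite("pics/e22.png",np.hstack([w,cv2.resize(b[115:205,235:325],(240,420),interpolation=cv2.INTER_CUBIC)]))
E
```

```text
clock: 27.02
position: [0.4524, 0.0257, 0.6335]
tcp_rot: [-0.323, 0.32, -0.629, 0.631]
wrist_force: [-0.4, 0.4, -0.1]
opening: 0.0298
[0.45240582 0.02571016 0.63348211]
```

View pics/e22.png

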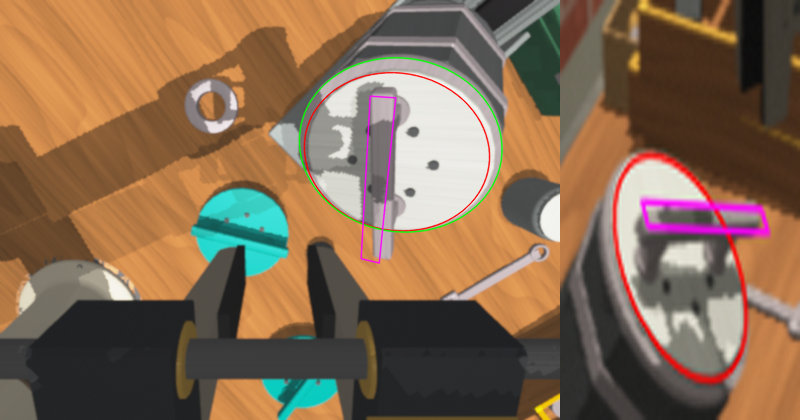

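Run:
```python
from h import *
w=cv2.imread("pics/w22.png");cv2.imwrite("pics/e23.png",cv2.resize(w[45:275,285:515],(600,600),interpolation=cv2.INTER_CUBIC))
```

```text
(no output)
```

View pics/e23.png

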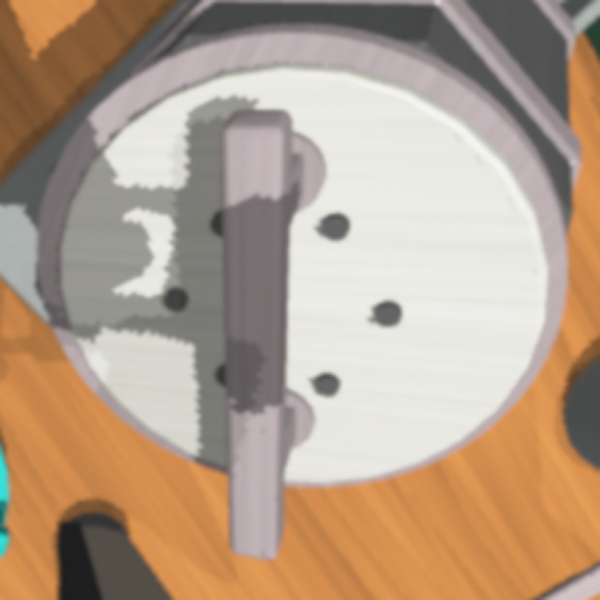

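Run:
```python
from fit import *
st=np.load("st22.npy");W=wcam(st[:3],st[3:])
g=lambda u,v:(285+(u+.5)*230/600-.5,45+(v+.5)*230/600-.5)
for l in (((225,128),(231,552)),((284,128),(277,555))):
    P=[Rm.T@(onpl(W,g(*p),M+.05*z,z)-M)*1000 for p in l];d=P[0]-P[1];print(np.round(P,1),np.degrees(np.arctan2(d[1],d[0])))
pts=[g(*p) for p in((62,250),(75,180),(115,120),(200,80),(290,67),(380,75),(460,120),(520,190),(545,260),(540,330),(500,410),(420,465),(330,484),(180,450),(120,400),(80,340))]
v=fit([(W,pts)])
Q=np.array([Rm.T@(onpl(W,p,M+.008*z,z)-M)*1000 for p in pts]);A=np.c_[2*Q[:,:2],np.ones(len(Q))];s=np.linalg.lstsq(A,(Q[:,:2]**2).sum(1),rcond=None)[0];print("ctr",s[:2],"r",np.sqrt(s[2]+s[0]**2+s[1]**2))
out=[g(*p) for p in((38,250),(60,180),(90,118),(190,48),(300,28),(420,60),(500,120),(550,200),(568,270),(553,350))]
Q=np.array([Rm.T@(onpl(W,p,M,z)-M)*1000 for p in out]);A=np.c_[2*Q[:,:2],np.ones(len(Q))];s=np.linalg.lstsq(A,(Q[:,:2]**2).sum(1),rcond=None)[0];print("rim ctr",s[:2],"r",np.sqrt(s[2]+s[0]**2+s[1]**2))
```

```text
[[-35.5  66.6  50. ]
 [ 29.1 -65.9  50. ]] 116.01270274409279
[[-22.6  72.9  50. ]
 [ 41.7 -57.1  50. ]] 116.32457246429676
brim top ctr in mouth frame mm [1.7 3.5 8.4] normal tilt about y,x deg [-2.5 -0.2] rms 0.8
bar world [ 0.5297 -0.0065  0.326 ] tilt from vertical 36.3
ctr [2.38065598 3.23788614] r 75.16079502453094
rim ctr [0.53048348 1.02526816] r 82.39235022575745
```

Run:
```python
from tw import *
s=sense();Rt=q2R(s["tcp_rot"]);hz=np.arctan2(Rt[1,2],Rt[0,2]);print(np.degrees(hz))
p,h=tgt(-39.3,r=-.064,zl=0,dz=.178);print(p,np.degrees(h)+90)
zd=np.array([np.cos(hz),np.sin(hz),0])
q=p-.036*zd;print(q,Rt.T@(q-s["position"]))
p2,_=tgt(-43.5,r=-.064,zl=0,dz=.178);print("stop push delta tool",Rt.T@(p2-p))
```

```text
-35.87272315990787
[0.55329986 0.04571949 0.52513888] -25.640595053474158
[0.52412831 0.06681501 0.52513888] [-0.07409211  0.10717561  0.03180765]
stop push delta tool [ 0.00022193 -0.00201002  0.00423206]
```

```bash
python3 -m inch '{"slide":[[-0.037,0,0.016],[-0.037,0,0.0158],[0,0.04,0],[0,0.04,0],[0,0.027,0],[0,0,0],[0,0,0]],"roll":[0,0,0,0,0,0,0],"gripper":[-1,-1,-1,-1,-1,-1,-1]}'
python3 - <<'E'
from ov import *
s=sense();w=snapshot("wrist");d=snapshot("side");print(s["position"])
cv2.imwrite("pics/e24.png",np.hstack([cv2.resize(w[40:,100:500],(400,380)),cv2.resize(d[115:205,235:325],(400,380),interpolation=cv2.INTER_CUBIC)]))
E
```

```text
clock: 28.0
position: [0.5247, 0.067, 0.5256]
tcp_rot: [-0.322, 0.321, -0.629, 0.63]
wrist_force: [1.0, 0.3, -0.1]
opening: 0.0002
[0.52470703 0.06695391 0.52559542]
```

View pics/e24.png

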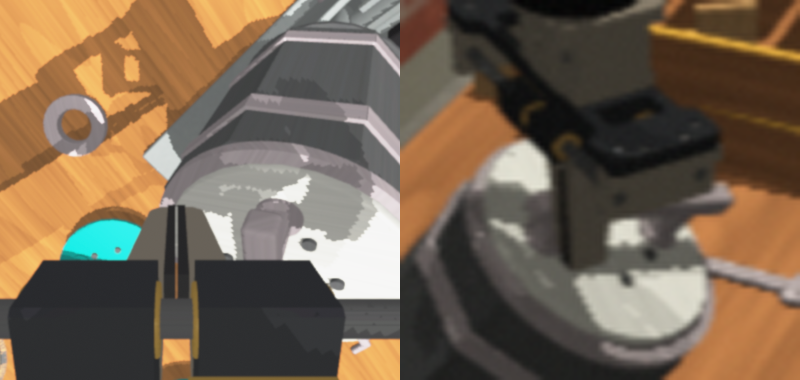

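```bash
python3 -m inch '{"slide":[[0,0,0.004],[0,0,0.004],[0,-0.001,0.002]],"roll":[0,0,0],"gripper":[-1,-1,-1]}'
python3 -m inch '{"slide":[[0,-0.001,0.002],[0,-0.001,0.002]],"roll":[0,0],"gripper":[-1,-1]}'
python3 -m inch '{"slide":[[0,-0.001,0.002],[0,-0.001,0.002]],"roll":[0,0],"gripper":[-1,-1]}'
```

```text
clock: 28.48
position: [0.5324, 0.0609, 0.5255]
tcp_rot: [-0.322, 0.322, -0.63, 0.63]
wrist_force: [-0.1, 0.6, -0.2]
opening: 0.0006
clock: 28.72
position: [0.5353, 0.0588, 0.5273]
tcp_rot: [0.322, -0.322, 0.63, -0.629]
wrist_force: [-2.0, 1.1, -1.4]
opening: 0.0004
clock: 28.98
position: [0.5376, 0.0576, 0.5276]
tcp_rot: [0.32, -0.324, 0.632, -0.627]
wrist_force: [-9.8, 6.5, -4.2]
opening: -0.0
```

```bash
python3 -m inch '{"slide":[[0,-0.001,0.002],[0,-0.001,0.002]],"roll":[0,0],"gripper":[-1,-1]}'
python3 -m inch '{"slide":[[0,-0.001,0.002],[0,-0.001,0.002]],"roll":[0,0],"gripper":[-1,-1]}'
python3 -m inch '{"slide":[[0,-0.0005,0.002],[0,-0.0005,0.002],[0,0,0]],"roll":[0,0,0],"gripper":[-1,-1,-1]}'
```

```text
clock: 29.22
position: [0.5397, 0.0565, 0.5279]
tcp_rot: [0.319, -0.327, 0.634, -0.624]
wrist_force: [-17.8, 13.0, -6.1]
opening: 0.0003
clock: 29.48
position: [0.5417, 0.0556, 0.5282]
tcp_rot: [0.317, -0.33, 0.637, -0.621]
wrist_force: [-26.7, 18.8, -6.6]
opening: 0.0003
clock: 29.85
position: [0.5435, 0.0547, 0.5283]
tcp_rot: [0.316, -0.332, 0.639, -0.618]
wrist_force: [-34.9, 23.3, -4.9]
opening: 0.0006
```

Run:
```python
from ov import *
s=sense();w=snapshot("wrist");d=snapshot("side");print(s["position"])
d2=ov(d.copy(),cam("side"),((.008,.075,(0,0,255)),),ang=np.radians(-68))
cv2.imwrite("pics/e25.png",np.hstack([cv2.resize(w[40:,100:500],(400,380)),cv2.resize(d2[115:205,235:325],(400,380),interpolation=cv2.INTER_CUBIC)]))
```

```text
[0.5435495  0.05470725 0.5282911 ]
```

View pics/e25.png

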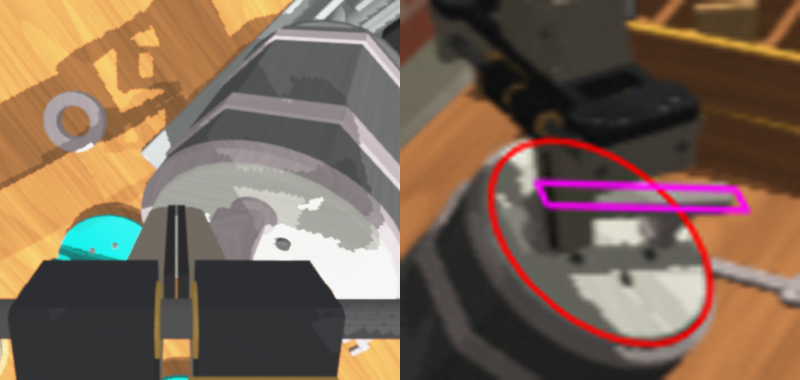

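```bash
python3 -m inch '{"slide":[[0,0,-0.01],[0,0,-0.015],[0,-0.04,-0.005],[0,-0.05,0],[0.04,-0.02,-0.02],[0.034,0,-0.012],[0,0,0]],"roll":[0,0,0,0,0,0,0],"gripper":[-1,-1,-1,-1,-1,-1,-1]}'
python3 - <<'E'
from ov import *
s=sense();W=cam("wrist",s);w=snapshot("wrist");d=snapshot("side");print(s["position"])
cv2.imwrite("pics/w26.png",w);cv2.imwrite("pics/s26.png",d);np.save("st26.npy",np.r_[s["position"],s["tcp_rot"]])
cv2.imwrite("pics/e26.png",cv2.resize(w[45:275,285:515],(600,600),interpolation=cv2.INTER_CUBIC))
E
```

```text
clock: 30.82
position: [0.4532, 0.0251, 0.6465]
tcp_rot: [-0.323, 0.32, -0.629, 0.631]
wrist_force: [-0.0, 0.1, 0.3]
opening: 0.0003
[0.45319389 0.02508796 0.64654097]
```

View pics/e26.png

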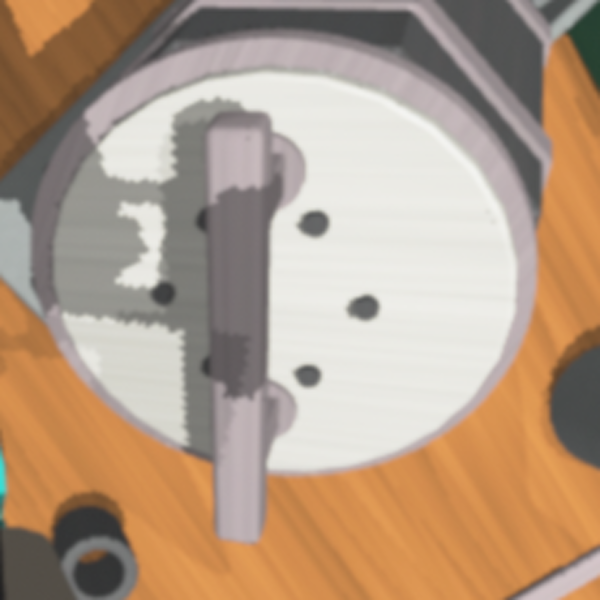

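Run:
```python
from fit import *
st=np.load("st26.npy");W=wcam(st[:3],st[3:])
g=lambda u,v:(285+(u+.5)*230/600-.5,45+(v+.5)*230/600-.5)
for l in (((208,128),(216,537)),((266,128),(262,540))):
    P=[Rm.T@(onpl(W,g(*p),M+.05*z,z)-M)*1000 for p in l];d=P[0]-P[1];print(np.round(P,1),np.degrees(np.arctan2(d[1],d[0])))
for zz in (0.,.008):
  out=[g(*p) for p in ([(32,250),(52,180),(85,110),(190,45),(280,30),(400,60),(480,120),(525,200),(538,270),(520,345)] if zz==0 else [(55,250),(65,190),(105,125),(190,82),(270,70),(360,80),(440,125),(495,190),(516,260),(505,335),(470,400),(400,452),(310,473),(170,435),(110,390),(70,330)])]
  Q=np.array([Rm.T@(onpl(W,p,M+zz*z,z)-M)*1000 for p in out]);A=np.c_[2*Q[:,:2],np.ones(len(Q))];s=np.linalg.lstsq(A,(Q[:,:2]**2).sum(1),rcond=None)[0];print(zz,"ctr",s[:2],"r",np.sqrt(s[2]+s[0]**2+s[1]**2))
  if zz: fit([(W,out)])
# side view bar
S=cam("side");d=cv2.imread("pics/s26.png");cv2.imwrite("pics/e27.png",cv2.resize(d[115:205,235:325],(600,600),interpolation=cv2.INTER_CUBIC))
```

```text
[[-35.5  67.1  50. ]
 [ 28.6 -66.   50. ]] 115.68174391744817
[[-22.   73.6  50. ]
 [ 41.8 -57.   50. ]] 116.04062246859893
0.0 ctr [0.09274585 2.8504613 ] r 82.09715827086812
0.008 ctr [2.49935748 3.79379034] r 74.79752437066473
brim top ctr in mouth frame mm [2.  3.3 7.1] normal tilt about y,x deg [-1.9  0. ] rms 0.71
bar world [ 0.5307 -0.007   0.3251] tilt from vertical 35.8
```

View pics/e27.png

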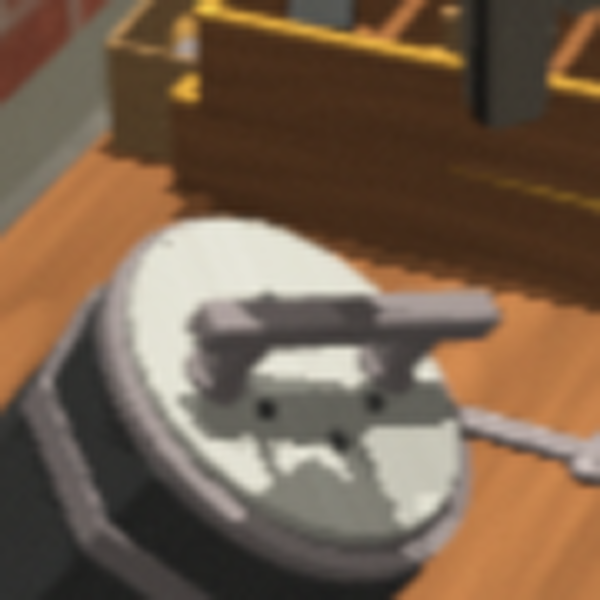

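Run:
```python
from fit import *
S=cam("side")
g=lambda u,v:(235+(u+.5)*90/600-.5,115+(v+.5)*90/600-.5)
for l in (((215,318),(480,297)),((215,338),(490,327))):
    for hh in (.05,.042):
        P=[Rm.T@(onpl(S,g(*p),M+hh*z,z)-M)*1000 for p in l];d=P[0]-P[1];print(hh,np.round(P,1),np.degrees(np.arctan2(d[1],d[0])))
# where would -68 and -64 bar lines be in side/wrist crop
st=np.load("st26.npy");W=wcam(st[:3],st[3:])
w=cv2.imread("pics/w26.png");d=cv2.imread("pics/s26.png")
# barrel octagon reference: rim hull only
from ov import ov
for a,c in((-64,0),(-68,0)):
    ov(w,W,(),ang=np.radians(a));ov(d,S,(),ang=np.radians(a))
cv2.imwrite("pics/e28.png",np.hstack([cv2.resize(w[45:275,285:515],(400,400)),cv2.resize(d[115:205,235:325],(400,400))]))
```

```text
0.05 [[-30.4  66.9  50. ]
 [ 34.4 -57.   50. ]] 117.62026519358572
0.042 [[-22.   61.7  42. ]
 [ 43.6 -63.5  42. ]] 117.62026519358572
0.05 [[-40.3  67.4  50. ]
 [ 20.2 -60.3  50. ]] 115.35051968751787
0.042 [[-31.9  62.2  42. ]
 [ 29.2 -66.8  42. ]] 115.35051968751785
```

View pics/e28.png

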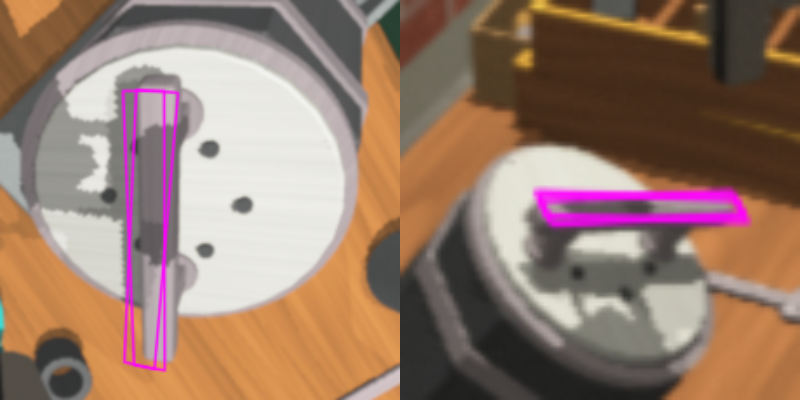

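Run:
```python
from tw import *
s=sense();Rt=q2R(s["tcp_rot"]);hz=np.arctan2(Rt[1,2],Rt[0,2])
p,h=tgt(-39.5,r=.064,zl=0,dz=.180);zd=np.array([np.cos(hz),np.sin(hz),0])
q=p+.040*zd;print(p,q,Rt.T@(q-s["position"]),np.degrees(hz),np.degrees(h)+90)
p2,_=tgt(-43.5,r=.064,zl=0,dz=.180);print(Rt.T@(p2-p))
```

```text
[ 0.50153535 -0.06167131  0.48053844] [ 0.53394548 -0.0851145   0.48053844] [0.04347652 0.16479752 0.12886292] -35.879296000153744 -25.82945825585152
[-0.00021788  0.00191038 -0.00403216]
```

```bash
python3 -m inch '{"slide":[[0.0145,0,0.043],[0.0145,0,0.043],[0.0145,0,0.043],[0,0.05,0],[0,0.05,0],[0,0.045,0],[0,0.018,0],[0,0,0]],"roll":[0,0,0,0,0,0,0,0],"gripper":[-1,-1,-1,-1,-1,-1,-1,-1]}'
python3 -m inch '{"slide":[[0,0,-0.005],[0,0,-0.004],[0,0.0005,-0.002]],"roll":[0,0,0],"gripper":[-1,-1,-1]}'
python3 -m inch '{"slide":[[0,0.001,-0.002],[0,0.001,-0.002]],"roll":[0,0],"gripper":[-1,-1]}'
python3 - <<'E'
from ov import *
s=sense();w=snapshot("wrist");d=snapshot("side");print(s["position"])
cv2.imwrite("pics/e29.png",np.hstack([cv2.resize(w[40:,100:500],(400,380)),cv2.resize(d[115:205,235:325],(400,380),interpolation=cv2.INTER_CUBIC)]))
E
```

```text
clock: 31.92
position: [0.5342, -0.0848, 0.4807]
tcp_rot: [0.322, -0.322, 0.63, -0.629]
wrist_force: [-0.0, 0.7, 0.4]
opening: 0.0005
clock: 32.3
position: [0.5248, -0.0784, 0.4822]
tcp_rot: [-0.323, 0.321, -0.629, 0.63]
wrist_force: [0.4, -0.3, 0.8]
opening: 0.0004
clock: 32.55
position: [0.5218, -0.0764, 0.4796]
tcp_rot: [-0.322, 0.322, -0.629, 0.63]
wrist_force: [1.2, -2.0, 2.8]
opening: 0.0007
[ 0.52176078 -0.07641447  0.47964955]
```

View pics/e29.png

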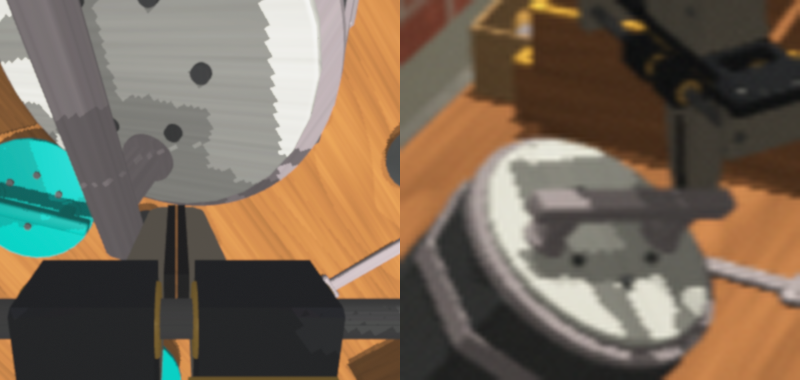

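```bash
python3 -m inch '{"slide":[[0,0.001,-0.002],[0,0.001,-0.002]],"roll":[0,0],"gripper":[-1,-1]}'
python3 -m inch '{"slide":[[0,0.001,-0.002],[0,0.001,-0.002]],"roll":[0,0],"gripper":[-1,-1]}'
python3 -m inch '{"slide":[[0,0.001,-0.002],[0,0,0]],"roll":[0,0],"gripper":[-1,-1]}'
```

```text
clock: 32.9
position: [0.5184, -0.0741, 0.477]
tcp_rot: [-0.322, 0.322, -0.629, 0.63]
wrist_force: [1.7, -3.5, 2.5]
opening: 0.0005
clock: 33.15
position: [0.5161, -0.0728, 0.4769]
tcp_rot: [-0.323, 0.32, -0.627, 0.633]
wrist_force: [9.0, -9.7, 5.8]
opening: 0.0003
clock: 33.4
position: [0.5151, -0.0722, 0.4769]
tcp_rot: [-0.324, 0.319, -0.625, 0.634]
wrist_force: [10.9, -12.1, 4.7]
opening: 0.0006
```

```bash
python3 -m inch '{"slide":[[0,0,-0.002],[0,0,-0.002],[0,0,0]],"roll":[0,0,0],"gripper":[-1,-1,-1]}'
python3 -m inch '{"slide":[[0,0,0.01],[0,0,0.01],[0,-0.04,0.005],[0,-0.05,0],[0,-0.05,0],[-0.02,-0.02,-0.04],[-0.02,0,-0.05],[0,0,-0.05],[0,0,0]],"roll":[0,0,0,0,0,0,0,0,0],"gripper":[-1,-1,-1,-1,-1,-1,-1,-1,-1]}'
python3 - <<'E'
from ov import *
s=sense();W=cam("wrist",s);w=snapshot("wrist");d=snapshot("side");print(s["position"])
cv2.imwrite("pics/w30.png",w);cv2.imwrite("pics/s30.png",d);np.save("st30.npy",np.r_[s["position"],s["tcp_rot"]])
q=proj(W,M+.02*z);print(q);x,y=int(max(q[0]-115,0)),int(max(q[1]-115,0));print(x,y)
cv2.imwrite("pics/e30.png",cv2.resize(w[y:y+230,x:x+230],(600,600),interpolation=cv2.INTER_CUBIC))
E
```

```text
clock: 33.78
position: [0.5132, -0.0711, 0.4773]
tcp_rot: [-0.325, 0.317, -0.623, 0.637]
wrist_force: [20.1, -17.9, 0.2]
opening: 0.0002
clock: 34.9
position: [0.4388, 0.0336, 0.6341]
tcp_rot: [0.323, -0.323, 0.629, -0.629]
wrist_force: [-0.5, -0.3, -0.2]
opening: 0.0001
[0.43880192 0.03363802 0.63405388]
[405.20768632 167.29705433]
290 52
```

View pics/e30.png

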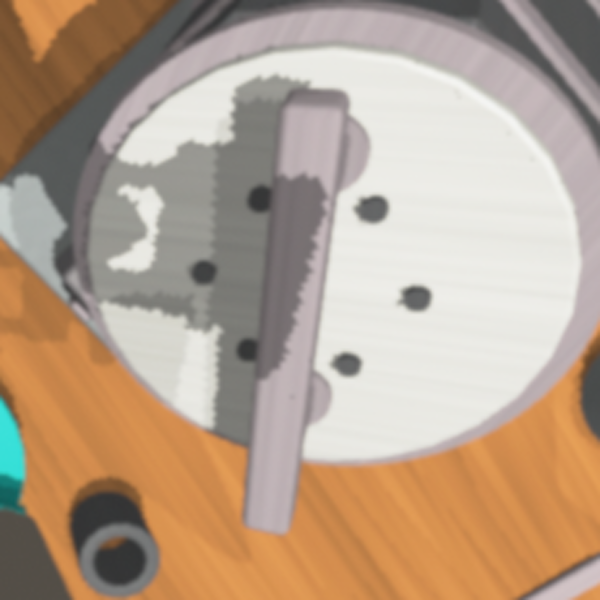

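Run:
```python
from fit import *
st=np.load("st30.npy");W=wcam(st[:3],st[3:])
g=lambda u,v:(290+(u+.5)*230/600-.5,52+(v+.5)*230/600-.5)
for l in (((285,108),(245,525)),((343,108),(290,532))):
    P=[Rm.T@(onpl(W,g(*p),M+.05*z,z)-M)*1000 for p in l];d=P[0]-P[1];print(np.round(P,1),np.degrees(np.arctan2(d[1],d[0])))
out=[g(*p) for p in [(88,230),(100,170),(150,100),(230,60),(330,45),(420,60),(500,105),(560,180),(580,250),(570,320),(530,390),(460,440),(350,464),(200,425),(150,380)]]
fit([(W,out)])
```

```text
[[-34.2  66.   50. ]
 [ 22.1 -69.1  50. ]] 112.64029072778077
[[-21.9  72.   50. ]
 [ 35.2 -62.2  50. ]] 113.06529446438014
brim top ctr in mouth frame mm [-1.6  1.5 10. ] normal tilt about y,x deg [-3.1 -1.3] rms 0.57
bar world [ 0.5253 -0.0049  0.3251] tilt from vertical 37.5
```

Run:
```python
from tw import *
s=sense();Rt=q2R(s["tcp_rot"]);hz=np.arctan2(Rt[1,2],Rt[0,2]);zd=np.array([np.cos(hz),np.sin(hz),0])
p,h=tgt(-42.7,r=-.066,zl=0,dz=.180);q=p-.034*zd;print(np.degrees(hz),np.degrees(h)+90,Rt.T@(q-s["position"]))
```

```text
-35.78630454269043 -28.885333732330224 [-0.0787783   0.1036239   0.05262113]
```

```bash
python3 -m inch '{"slide":[[-0.0394,0,0.0263],[-0.0394,0,0.0263],[0,0.04,0],[0,0.04,0],[0,0.023,0],[0,0,0.002],[0,0,0.002]],"roll":[-0.06,-0.06,0,0,0,0,0],"gripper":[-1,-1,-1,-1,-1,-1,-1]}'
python3 -m inch '{"slide":[[0,0,0.003],[0,-0.001,0.002],[0,-0.001,0.002]],"roll":[0,0,0],"gripper":[-1,-1,-1]}'
python3 -m inch '{"slide":[[0,-0.001,0.002],[0,-0.001,0.002],[0,0,0]],"roll":[0,0,0],"gripper":[-1,-1,-1]}'
```

```text
clock: 35.88
position: [0.5325, 0.0649, 0.5316]
tcp_rot: [-0.359, 0.359, -0.609, 0.609]
wrist_force: [0.2, 0.0, 0.5]
opening: 0.0003
clock: 36.25
position: [0.538, 0.062, 0.5335]
tcp_rot: [-0.359, 0.359, -0.609, 0.609]
wrist_force: [-0.6, -0.1, -0.1]
opening: 0.0006
clock: 36.62
position: [0.5408, 0.0607, 0.5341]
tcp_rot: [0.358, -0.36, 0.61, -0.608]
wrist_force: [-6.2, 2.4, -1.3]
opening: 0.0004
```

```bash
python3 -m inch '{"slide":[[0,-0.001,0.002],[0,-0.001,0.002],[0,0,0]],"roll":[0,0,0],"gripper":[-1,-1,-1]}'
python3 -m inch '{"slide":[[0,-0.001,0.002],[0,-0.001,0.002],[0,0,0]],"roll":[0,0,0],"gripper":[-1,-1,-1]}'
```

```text
clock: 37.0
position: [0.543, 0.0598, 0.5345]
tcp_rot: [0.356, -0.363, 0.613, -0.605]
wrist_force: [-14.7, 8.1, -2.5]
opening: 0.0004
clock: 37.38
position: [0.5453, 0.0589, 0.5348]
tcp_rot: [0.355, -0.366, 0.615, -0.602]
wrist_force: [-24.4, 11.1, -3.7]
opening: 0.0004
```

Force climbs as against a stop. I'll back off, clear the arm well away and take the final look.

```bash
python3 -m inch '{"slide":[[0,0,-0.01],[0,0,-0.012],[0,-0.04,-0.005],[0,-0.06,0],[0.04,0,-0.03],[0.04,0,-0.03],[0,0,0]],"roll":[0,0,0,0,0.06,0.06,0],"gripper":[-1,-1,-1,-1,-1,-1,-1]}'
python3 - <<'E'
from ov import *
s=sense();W=cam("wrist",s);w=snapshot("wrist");d=snapshot("side");print(s["position"],s["wrist_force"])
cv2.imwrite("pics/w31.png",w);np.save("st31.npy",np.r_[s["position"],s["tcp_rot"]])
q=proj(W,M+.02*z);x,y=int(max(q[0]-115,0)),int(max(q[1]-115,0));print(x,y)
cv2.imwrite("pics/e31.png",np.hstack([cv2.resize(w[y:y+230,x:x+230],(440,440),interpolation=cv2.INTER_CUBIC),cv2.resize(d[115:235,205:325],(360,440),interpolation=cv2.INTER_CUBIC)]))
E
```

```text
clock: 38.25
position: [0.43, 0.0308, 0.6407]
tcp_rot: [-0.323, 0.32, -0.629, 0.631]
wrist_force: [0.1, 0.4, -0.5]
opening: 0.0009
[0.43002966 0.03084845 0.64073271] [ 0.12640305  0.37097483 -0.45254288]
292 41
```

View pics/e31.png

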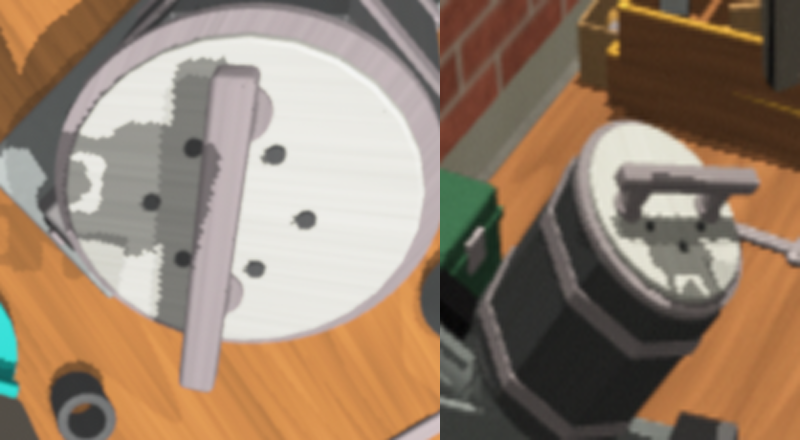

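Run:
```python
from fit import *
st=np.load("st31.npy");W=wcam(st[:3],st[3:])
g=lambda u,v:(292+(u+.5)*230/440-.5,41+(v+.5)*230/440-.5)
for l in (((212,80),(181,385)),((255,80),(213,390))):
    P=[Rm.T@(onpl(W,g(*p),M+.05*z,z)-M)*1000 for p in l];d=P[0]-P[1];print(np.degrees(np.arctan2(d[1],d[0])))
out=[g(*p) for p in [(68,160),(80,120),(110,82),(170,48),(240,37),(320,52),(380,90),(415,140),(424,190),(415,240),(380,290),(330,323),(250,341),(150,315)]]
fit([(W,out)])
cv2.imwrite("pics/e32.png",snapshot("top"))
```

```text
112.39244613844963
112.56139966311024
brim top ctr in mouth frame mm [-0.6  1.5 10.4] normal tilt about y,x deg [-0.8 -1.5] rms 0.37
bar world [ 0.526  -0.0069  0.3259] tilt from vertical 36.7
```

View pics/e32.png

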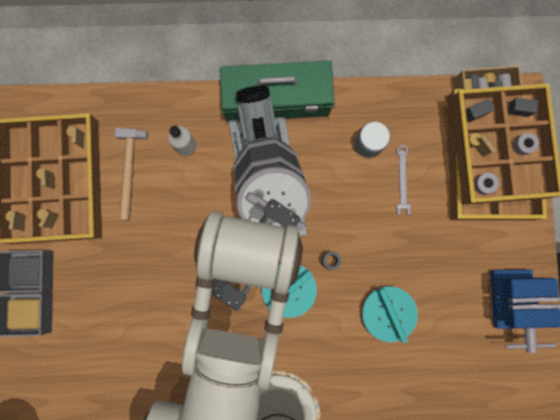

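```bash
python3 -c "from workcell import *; print(sign_off())"
```

```text
the job is handed in; nothing more can be done
None
```

The hub is inside the barrel and the lid is on, twisted clockwise to its stop. I handed the job in at about 38 s of the 67 s allowed, with the robot touching nothing.

**What I did:**
- **Hub:** I gripped it by the stem and dropped it through the mouth. The wrist camera then showed it lying inside the barrel.
- **Lid:** The tool can only point straight down, so I lowered the lid level onto the upper edge of the tilted rim. I then eased the jaws open so it rolled into its seat, with the pin in the slots. My first try at this wedged, so I regripped and shifted it.
- **Twist:** I turned the bar by pushing on its ends.

**Last checks:**
- **Angle:** The bar measured about 67.5° from the slot line, against 68° given. Pushes of about 27 N on either end moved it no further.
- **Seating:** The brim was parallel to the rim within about 1.5°. Its height reads about 2 mm above fully drawn down (about 7–8 mm in two earlier looks, 10 mm in the last two). That is near my camera accuracy, so I cannot fully confirm z = 0 by picture.
- **Other things on the bench:** They looked undisturbed. The arm hid the bearing ring in the last top view, but wrist pictures during the twisting had shown it.

**What went wrong on the way:**
- **Jam at 29°:** Pushing the bar's uphill end downhill lifted the lid and jammed it there, with wrist force up to about 65 N. Pushing the other end uphill freed it.
- **False stop near 64°:** The lid also stuck there under about 42 N. A light push on the other end moved it on.

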